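Slide a reject jar through the reclaim box flap

ROBOT

A 7-joint arm with a two-finger parallel gripper is mounted at the origin on the work surface. World frame = base frame: x ahead of the robot, y to its left, z up, the work surface at z = 0. Lengths are in m, angles in rad, forces in N, time in s.
With the tool pointing down it reaches from about 0.35 to 0.9 m from the base axis. Payload 8.1 kg.
Tool frame: the origin (TCP) lies between the finger pads; the fingertips stand 17 mm ahead of it and the grasp point (between the pads) lies 2 mm behind it; z points along the fingers, y is the line along which they close (so a half turn about z gives the same grasp; the last joint's range is limited). The gripper opens to 85 mm and grips with 20 to 120 N. Pads are 22 mm wide; open, the fingers measure 114 mm over their backs; the gripper's body (76 mm by 85 mm) begins 54 mm behind the grasp point. The pads swing forward as they close: fully open they stand 13 mm farther back than shut.
Start: joints at [-1.343, 0.434, 0.025, 1.573, -0.012, 1.134, -0.075], TCP at [0.203, 0.591, 0.218] pointing down, gripper open.
Joint ranges: [-2.62, 2.62], [-0.44, 2.09], [-1.27, 1.32], [0.08, 2.57], [-1.32, 4.46], [0.12, 2], [-2.74, 2.74]. Speed limits (rad/s): [2.22, 2.22, 3.01, 3.01, 3.14, 3.14, 3.14].

INTERFACE

Orientations are given as a 3x3 rotation matrix whose columns are the frame's x, y, z axes.
In Python, from plant import robot, grab_frame gives the robot as it stands. The module is installed in compiled form; this text tells all that it offers.
- The arm moves only by the tool play_rows, never from a script. Its argument "steps" is a list of rows, each a list of 7 numbers: the finger opening in m, from 0 to 0.0854, then the shift along the tool's x, y, z in m, then the turn, a rotation vector about the tool's x, y, z in rad. In form: [[grip, tx, ty, tz, wx, wy, wz], ...]. A call has exactly 8 rows; each row shifts and turns the commanded pose from where the row before left it, along the tool's axes as they then stand; what a row does not reach is not made up. A row lasts 1/12 s, in which the tool goes at most 41.7 mm and 7.16 degrees, less where a joint would pass 70% of its speed; a pose out of reach is approached as far as the arm can. A call with a gripper value outside its range is refused whole. The fingers move at their own pace and stop on an object; "grip_force" is the grip in N (left out, the last holds). Time passes only in rows, so rows that do not move let the fingers close, or fill a call up. It gives the time, the measured TCP pose, the force, the opening and the grip force at its end, in the units of the state.
- robot.get_obs(): the state, without advancing time (a new reading comes with each control period).
- grab_frame(name): name is "side" or "top"; returns a dict with "frame" (480x640x3 uint8, red, green, blue), "depth" (480x640 float32, m along the optical axis (not along the pixel's ray), 0 where there is no reading), "fx", "fy", "cx", "cy" (pixels), "k1" (the pictures are not rectified: a ray, as slopes to the right and down, at radius r is drawn at 1 + k1 r^2 times it, then the intrinsics apply), "R" (3x3) and "t" (3): a world point X has camera coordinates R X + t. Camera axes: x right, y down, z forward; pixel columns grow to the right and rows downward; lengths in m; the calibration is good to about 2 mm. A picture is of the moment at which its call begins.
- robot.close_job(): hands the job in; it is judged then, once.
The state is a dict: "time_s": time; "joints": joint angles; "joint_velocities": joint speeds; "joint_torque": joint torques, N m; "eef_pos": TCP position; "tool_rot": TCP orientation; "ft_force": force on the tool from outside, world axes, zero at the start; "torque": the same for the moment, N m; "finger_gap": finger opening in m; "grasp_force": force on a finger pad.
Only numpy, scipy, OpenCV 4.12 (cv2) and the standard library are available. Lean on these libraries where they do the work, as an engineer would, in place of code of your own. Each camera call takes 0.05 s, during which the arm holds its last target. There are 200 camera calls.

TASK

The dark-brown jar of damp clay has cracked and goes back for reclaim: with the fingertips, slide it along the steel shelf of the reclaim box and push it in through the hanging amber flap until it slips away down the chute inside, then draw the fingers back out so that the flap swings fully shut and the clay stays damp. Never lift the jar, fling it along or knock it over on the shelf, and leave everything else on the bench where it is.

Things in the scene. Friction and masses are not known exactly. Their poses are not given: they have to be found in the camera images.
- jar: The reject jar: squat, round, open-mouthed, dark brown damp clay with cracks, about 0.2 kg; 62 mm across its widest part (18 to 26 mm above its foot), foot 50 mm across, 54 mm tall. Origin at the centre of its foot; z is up. It stands free on the steel shelf in front of the doorway; its friction on the steel is about 0.6.
- reclaim_box: The clay reclaim box, white, fixed. Origin at bench level under the middle of its doorway, in the plane of the shut flap's outer face; x points straight in through the doorway, y to the left as one faces it, z up. Level steel shelf 108 mm above the bench, 300 mm wide, x -190 to 20 mm, an 8 mm rim along each side outside the doorway. From x 20 mm a smooth wet chute falls at 30 degrees, 190 mm long.
- doorway (a point): Middle of the doorway at shelf height, 108 mm above the bench; axes as the reclaim box. The front panel (x -8 to -2 mm) leaves a doorway 146 mm wide, 70 mm high above the shelf; the header over it and the clear lid behind it end 87 mm above the shelf, and nothing of the box stands higher. Once the jar's centre is well past the shelf's inner edge (x 20 mm), it tips onto the chute and slides off.
- flap (a joint): Angle of the amber see-through flap, rad: 0 hanging shut, growing as its lower edge swings inward, stop at 1.45; it cannot swing outward. Hinged along its top on a pin 74 mm above the shelf; 152 mm wide, hangs to 3 mm above the shelf, 8 mm thick at its lower edge, 32 g. It rides over the jar's rim as the jar goes in, and falls shut by its weight in about half a second once nothing is under it.
- dry_jar: Pale dry lidded jar of about the same size on the bench; origin at the centre of its foot. To be left alone.
- bowl: Grey-green bowl, 110 mm across, 45 mm tall, on the bench; origin at the centre of its underside. To be left alone.
- brush_pot: Black pot of pencils and brushes, 72 mm across, 165 mm tall with the brushes; origin at the centre of its underside. To be left alone.
- vase: Dark blue bottle vase, 84 mm across, 170 mm tall; origin at the centre of its underside. To be left alone.
- saucer: White saucer, 100 mm across, 14 mm tall; origin at the centre of its underside. To be left alone.
- glue_pot: Blue round glue pot, 54 mm across, 50 mm tall; origin at the centre of its underside. To be left alone.
- brush: Brush lying on the bench, 170 mm long. To be left alone.

How it is judged:
By the outcome, as a careful person would: the job done as asked, in the order asked, and still so for the second after the job is handed in, with the robot touching nothing.
It also fails if it takes over 64 s, if anything falls off the work surface, if the arm or the gripper's body presses on something with over 40 N, if the wrist force passes 120 N, or if a joint passes its speed limit or range.

## Working session

There is one attempt and no reset: what is moved stays moved. The work goes in short steps, Python scripts to look and compute and a tool call to move; the robot and the scene stay as the last step left them, time stands still between calls to the robot, and variables do not carry over. Pictures are saved under pics/ and viewed, at most 10 in all, crops included, and the job is handed in when it is done.

Besides the shell and the picture viewer there is one more tool, called by a JSON object that holds its "api" and its "payload". play_rows: Moves the arm, as the interface text tells. Its arguments: {"type":"object","properties":{"steps":{"type":"array"},"grip_force":{"type":"number"}},"required":["steps"]}

```bash
mkdir -p pics; cat > h.py <<'E'
import numpy as np, cv2
from plant import robot, grab_frame
def save(n,f): cv2.imwrite(f'pics/{n}.png',f['frame'][:,:,::-1])
def cloud(f):
    v,u=np.mgrid[0:480,0:640].astype(float)
    K=np.array([[f['fx'],0,f['cx']],[0,f['fy'],f['cy']],[0,0,1]])
    p=cv2.undistortPoints(np.stack([u,v],-1).reshape(-1,1,2),K,np.array([f['k1'],0,0,0.])).reshape(480,640,2)
    d=np.concatenate([p,np.ones((480,640,1))],-1)
    X=(d*f['depth'][...,None]-f['t'])@f['R']   # R^T (x-t)
    return X,d@f['R'],-f['R'].T@f['t']
def onplane(rays,C,u,v,z):
    r=rays[int(v),int(u)]; return C+r*(z-C[2])/r[2]
E
python3 - <<'E'
from h import *
for n in('side','top'):
    f=grab_frame(n); save(n+'0',f); X,r,C=cloud(f); print(n,C,f['R'][2],f['k1'],(f['depth']>0).mean())
o=robot.get_obs();print(o['eef_pos'],o['tool_rot'],o['finger_gap'],o['time_s'])
E
```

```text
side [ 0.25271174 -1.42281265  1.25860866] [ 0.14314558  0.76737331 -0.62501804] -0.11157460455747152 0.9565071614583334
top [ 0.27830134 -0.06970282  1.50127197] [ 0.13997676  0.00909023 -0.99011306] -0.2092070526902398 0.9960188802083333
[0.20292717 0.59063169 0.21739375] [[-9.45755742e-01  3.24878409e-01 -3.08573082e-04]
 [ 3.24878511e-01  9.45754688e-01 -1.42272490e-03]
 [-1.70378163e-04 -1.44579901e-03 -9.99998940e-01]] 0.08506144194635266 0.1
```

View pics/side0.png

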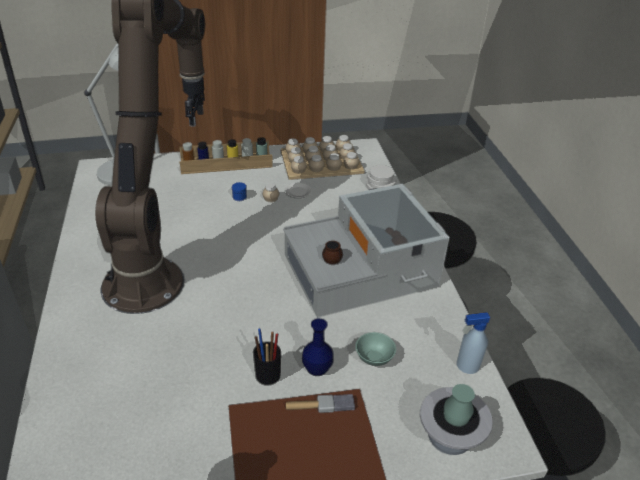

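View pics/top0.png

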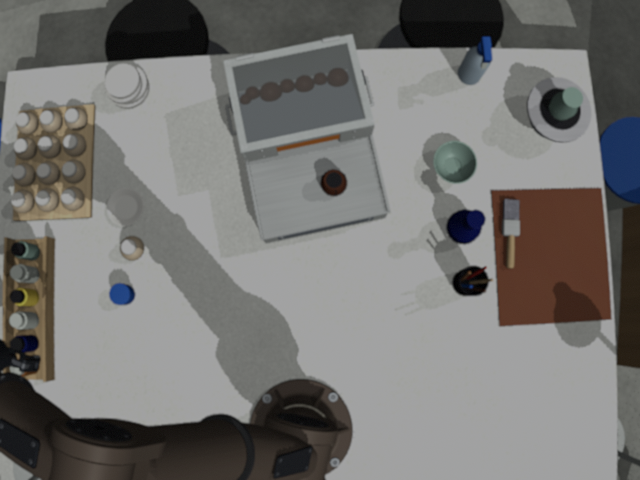

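The side view shows the jar at (332,252), the flap at (358,235) and the shelf's open end facing the robot. In the top view the jar is at (333,182), the flap at (308,142), and the shelf's near edge runs from (267,238) to (386,210). Next I'll measure these.

```bash
cat > m.py <<'E'
from h import *
def measure(n):
    f=grab_frame(n); X,r,C=cloud(f); hsv=cv2.cvtColor(f['frame'],cv2.COLOR_RGB2HSV)
    u0,v0,u1,v1=(225,35,395,245) if n=='top' else (280,180,450,312)
    roi=np.zeros((480,640),bool); roi[v0:v1,u0:u1]=1
    H,S,V=cv2.split(hsv); Z=X[...,2]
    sh=roi&(Z>.1)&(Z<.118)&(S<60)
    c,_=cv2.findContours(sh.astype(np.uint8),0,2); c=max(c,key=cv2.contourArea)
    P=X[sh]; print(n,'shelf z pct',np.percentile(Z[sh],[5,25,50,75,95]),sh.sum())
    rect=cv2.minAreaRect(P[:,:2].astype(np.float32)); print('rect',rect,'\n',cv2.boxPoints(rect))
    br=roi&(S>90)&((H<20)|(H>165))
    k,l,st,ce=cv2.connectedComponentsWithStats(br.astype(np.uint8))
    for i in range(1,k):
        if st[i,4]>25:
            m=l==i; print('red/orange',st[i],ce[i].round(1),'med',np.median(X[m],0).round(4),'HSV',np.median(hsv[m],0),'min',np.percentile(X[m],3,0).round(4),'max',np.percentile(X[m],97,0).round(4))
    return f,X,r,C
E
python3 - <<'E'
from m import *
for n in('top','side'):
    f,X,r,C=measure(n)
    (a,b,c,d)=(225,40,395,245) if n=='top' else (275,180,455,315)
    g=f['frame'][b:d,a:c,::-1]; cv2.imwrite(f'pics/c{n}.png',cv2.resize(g,None,fx=3,fy=3,interpolation=cv2.INTER_CUBIC)[:600,:800])
E
```

```text
top shelf z pct [0.10324977 0.1061488  0.10809019 0.11023541 0.11376315] 10076
rect ((0.5706851482391357, -0.05834284424781799), (0.1972244381904602, 0.3056814670562744), 10.30082893371582) 
 [[ 0.44633186  0.07440099]
 [ 0.5009928  -0.22635365]
 [ 0.69503844 -0.19108668]
 [ 0.6403775   0.10966796]]
red/orange [277 135  63  16 249] [307.9 142.3] med [ 0.6659 -0.0413  0.1334] HSV [ 13. 169. 106.] min [ 0.6541 -0.1085  0.116 ] max [0.6788 0.0266 0.1492]
red/orange [322 170  24  25 275] [333.3 183.7] med [ 0.5587 -0.0944  0.1564] HSV [  8. 148.  48.] min [ 0.5441 -0.1198  0.1387] max [ 0.5901 -0.0707  0.1664]
side shelf z pct [0.10265334 0.10569729 0.10786551 0.11024702 0.11463405] 4171
rect ((0.6784653663635254, -0.03846161067485809), (0.4166748821735382, 0.3148462772369385), 9.941475868225098) 
 [[ 0.4460783   0.08062993]
 [ 0.50043404 -0.2294888 ]
 [ 0.91085243 -0.15755315]
 [ 0.8564967   0.15256558]]
red/orange [349 217  19  38 270] [358.3 235.4] med [ 0.6661 -0.0314  0.1374] HSV [ 14. 189. 120.] min [ 0.6541 -0.0917  0.1127] max [0.6771 0.0338 0.1634]
red/orange [323 245  19  18 238] [332.  254.6] med [ 0.5661 -0.1161  0.1428] HSV [  9. 135.  51.] min [ 0.5445 -0.1271  0.1202] max [ 0.592  -0.1     0.1639]
```

View pics/ctop.png

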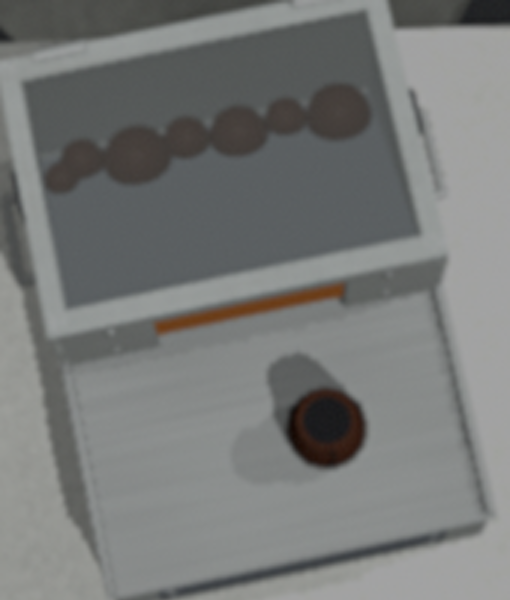

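View pics/cside.png

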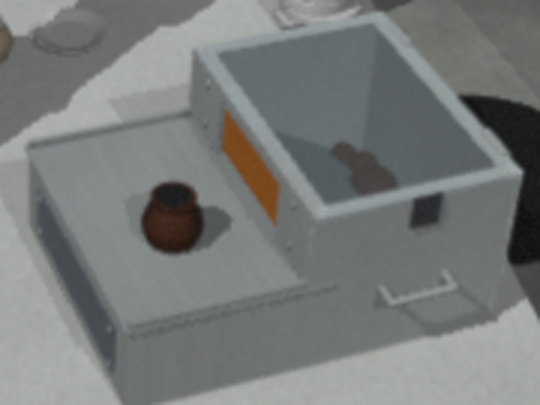

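The crops show the jar mouth at about (334,180) in the top view, with the jar circle centred near (334,182.7). In the side view the jar stands right of the doorway's middle. I'll work out the jar's place in the box frame next.

```bash
cat > jar.py <<'E'
from h import *
ang=np.deg2rad(10.1); bx=np.array([np.cos(ang),np.sin(ang)]); by=np.array([-bx[1],bx[0]]); O=np.array([.661,-.0425])
def tobox(p): q=np.asarray(p)[:2]-O; return np.round([q@bx,q@by],4)
def jar(n,box):
    f=grab_frame(n); X,r,C=cloud(f); a,b,c,d=box
    h=cv2.cvtColor(f['frame'],cv2.COLOR_RGB2HSV); m=np.zeros((480,640),np.uint8)
    m[b:d,a:c]=((h[b:d,a:c,2]<75)&((h[b:d,a:c,1]>80)|(h[b:d,a:c,2]<55)))
    k,l,st,ce=cv2.connectedComponentsWithStats(m); i=1+np.argmax(st[1:,4]); s=st[i]
    M=(l==i)&(X[...,2]>.115)&(X[...,2]<.175); P=X[M]
    # circle through depth points in the belly band (box-frame centre by least squares)
    B=P[(P[:,2]<.16)]
    A=np.c_[2*B[:,:2],np.ones(len(B))]; sol=np.linalg.lstsq(A,(B[:,:2]**2).sum(1),rcond=None)[0]
    u,v=s[0]+(s[2]-1)/2,s[1]+(s[3]-1)/2
    # ray through silhouette centre, at z=.133 
    ray=cv2.getRectSubPix(np.ascontiguousarray(r.astype(np.float32)),(1,1),(u,v))[0,0] if 0 else r[int(v),int(u)]*(1-(v%1))+r[int(np.ceil(v)),int(u)]*(v%1)
    p=C+ray*(.135-C[2])/ray[2]
    print(n,s,(u,v),'ray',p.round(4),tobox(p),'lsq',sol[:2].round(4),'top z',np.percentile(P[:,2],98).round(4))
    return C,ray
if __name__=='__main__':
    C1,d1=jar('top',(318,165,352,202)); C2,d2=jar('side',(318,236,347,270))
    A=np.c_[d1,-d2]; s=np.linalg.lstsq(A,C2-C1,rcond=None)[0]; p=(C1+s[0]*d1+C2+s[1]*d2)/2
    print('triang',p.round(4),tobox(p),'miss',np.linalg.norm(C1+s[0]*d1-C2-s[1]*d2))
E
python3 jar.py
```

```text
top [321 170  25  25 494] (np.float64(333.0), np.float64(182.0)) ray [ 0.5709 -0.0954  0.135 ] [-0.0979 -0.0363] lsq [ 0.5677 -0.0947] top z 0.1677
side [323 241  20  23 352] (np.float64(332.5), np.float64(252.0)) ray [ 0.5717 -0.094   0.135 ] [-0.0969 -0.035 ] lsq [ 0.5708 -0.1027] top z 0.1661
triang [ 0.571  -0.0954  0.1361] [-0.0978 -0.0363] miss 0.0006753391719999133
```

{"api": "play_rows", "payload": {"steps": [[0.04,-0.0205,-0.0253,-0.002,0,0,0],[0.04,-0.0205,-0.0253,-0.002,0,0,0],[0.04,-0.0205,-0.0253,-0.002,0,0,0],[0.04,-0.0205,-0.0253,-0.002,0,0,0],[0.04,-0.0205,-0.0253,-0.002,0,0,0],[0.04,-0.0205,-0.0253,-0.002,0,0,0],[0.04,-0.0205,-0.0253,-0.002,0,0,0],[0.04,-0.0205,-0.0253,-0.002,0,0,0]], "grip_force": 40}}

```text
time_s: 0.97
eef_pos: [0.2927, 0.3448, 0.2343]
tool_rot: [[-0.946, 0.325, 0.0], [0.325, 0.946, 0.0], [0.0, 0.0, -1.0]]
ft_force: [0.8, -0.2, 0.9]
finger_gap: 0.0398
grasp_force: 0.0
```

{"api": "play_rows", "payload": {"steps": [[0.04,-0.0205,-0.0253,-0.002,0,0,0],[0.04,-0.0205,-0.0253,-0.002,0,0,0],[0.04,-0.0205,-0.0253,-0.002,0,0,0],[0.04,-0.0205,-0.0253,-0.002,0,0,0],[0.04,-0.0205,-0.0253,-0.002,0,0,0],[0.04,-0.0205,-0.0253,-0.002,0,0,0],[0.04,-0.0205,-0.0253,-0.002,0,0,0],[0.04,-0.0205,-0.0253,-0.002,0,0,0]]}}

```text
time_s: 1.63
eef_pos: [0.3819, 0.1001, 0.2505]
tool_rot: [[-0.946, 0.325, 0.001], [0.325, 0.946, 0.001], [-0.0, 0.001, -1.0]]
ft_force: [1.2, 0.3, 0.2]
finger_gap: 0.0399
grasp_force: 0.0
```

{"api": "play_rows", "payload": {"steps": [[0.04,-0.0205,-0.0253,-0.002,0,0,0],[0.04,-0.0205,-0.0253,-0.002,0,0,0],[0.04,-0.0205,-0.0253,-0.002,0,0,0],[0.04,-0.0205,-0.0253,-0.002,0,0,0],[0.04,-0.0205,-0.0253,-0.002,0,0,0],[0.04,-0.0205,-0.0253,-0.002,0,0,0],[0.04,-0.0205,-0.0253,-0.002,0,0,0],[0.04,-0.0205,-0.0253,-0.002,0,0,0]]}}

```text
time_s: 2.3
eef_pos: [0.4714, -0.1445, 0.2664]
tool_rot: [[-0.946, 0.325, 0.001], [0.325, 0.946, 0.0], [-0.001, 0.0, -1.0]]
ft_force: [1.1, 0.2, -0.9]
finger_gap: 0.04
grasp_force: 0.0
```

{"api": "play_rows", "payload": {"steps": [[0.04,0,0,0,0,0,0.0986],[0.04,0,0,0,0,0,0.0986],[0.04,0,0,0,0,0,0.0986],[0.04,0,0,0,0,0,0.0986],[0.04,0,0,0,0,0,0.0986],[0.04,0,0,0,0,0,0.0986],[0.04,0,0,0,0,0,0.0986],[0.04,0,0,0,0,0,0.0986]]}}

```text
time_s: 2.97
eef_pos: [0.471, -0.143, 0.2661]
tool_rot: [[-0.432, 0.902, 0.0], [0.902, 0.432, 0.0], [0.0, 0.0, -1.0]]
ft_force: [0.2, -0.4, 0.5]
finger_gap: 0.04
grasp_force: 0.0
```

```bash
python3 -c "
from plant import robot
o=robot.get_obs()
for k in('time_s','joints','eef_pos','tool_rot','finger_gap','ft_force'):print(k,o[k])"
```

```text
time_s 2.9667
joints [-0.45707745  0.19555303  0.77794045  1.85941128 -0.15048349  1.14624173
  0.8198074 ]
eef_pos [ 0.4710085  -0.14295068  0.26614515]
tool_rot [[-4.31532620e-01  9.02097326e-01  1.11032981e-04]
 [ 9.02097321e-01  4.31532591e-01  2.16857771e-04]
 [ 1.47712466e-04  1.93743757e-04 -9.99999970e-01]]
finger_gap 0.04002512841110225
ft_force [ 0.23840638 -0.42122937  0.46874312]
```

{"api": "play_rows", "payload": {"steps": [[0.04,0,0,0,0,0,0.0986],[0.04,0,0,0,0,0,0.0986],[0.04,0,0,0,0,0,0.0986],[0.04,0,0,0,0,0,0.0986],[0.04,0,0,0,0,0,0.0986],[0.04,0,0,0,0,0,0.0986],[0.04,0,0,0,0,0,0.0986],[0.04,0,0,0,0,0,0.0986]]}}

```text
time_s: 3.63
eef_pos: [0.471, -0.1429, 0.2661]
tool_rot: [[0.336, 0.942, 0.0], [0.942, -0.336, 0.0], [0.0, 0.0, -1.0]]
ft_force: [-0.1, -0.3, 0.4]
finger_gap: 0.0402
grasp_force: 0.0
```

{"api": "play_rows", "payload": {"steps": [[0.04,0,0,0,0,0,0.0986],[0.04,0,0,0,0,0,0.0986],[0.04,0,0,0,0,0,0.0986],[0.04,0,0,0,0,0,0.0986],[0.04,0,0,0,0,0,0.0986],[0.04,0,0,0,0,0,0.0986],[0.04,0,0,0,0,0,0.0986],[0.04,0,0,0,0,0,0.0986]]}}

```text
time_s: 4.3
eef_pos: [0.4711, -0.1429, 0.2662]
tool_rot: [[0.905, 0.426, 0.0], [0.426, -0.905, 0.0], [0.0, -0.0, -1.0]]
ft_force: [0.4, 0.1, 0.7]
finger_gap: 0.0399
grasp_force: 0.0
```

{"api": "play_rows", "payload": {"steps": [[0.04,0,0,0,0,0.0873,0],[0.04,0,0,0,0,0.0873,0],[0.04,0,0,0,0,0.0873,0],[0.04,0,0,0,0,0.0873,0],[0.04,0,0,0,0,0.0873,0],[0.04,0,0,0,0,0.0873,0],[0.04,0,0,0,0,0.0873,0],[0.04,0,0,0,0,0.0873,0]]}}

```text
time_s: 4.97
eef_pos: [0.471, -0.1438, 0.2661]
tool_rot: [[0.69, 0.428, 0.584], [0.327, -0.904, 0.276], [0.646, 0.0, -0.763]]
ft_force: [-0.5, 0.1, 1.6]
finger_gap: 0.0401
grasp_force: 0.0
```

```bash
python3 -c "
from h import *
o=robot.get_obs()
for k in('time_s','joints','eef_pos','tool_rot','ft_force'):print(k,o[k])
f=grab_frame('side');save('s1',f)"
```

```text
time_s 4.9667
joints [-0.81795188 -0.26841341  1.31545254  2.28889792 -0.58414165  0.5852817
 -0.14700653]
eef_pos [ 0.4709986  -0.14376501  0.26610459]
tool_rot [[ 6.89830985e-01  4.28271768e-01  5.83709264e-01]
 [ 3.27206565e-01 -9.03649904e-01  2.76319950e-01]
 [ 6.45808854e-01  3.79440078e-04 -7.63499037e-01]]
ft_force [-0.49034316  0.12809482  1.59037102]
```

View pics/s1.png

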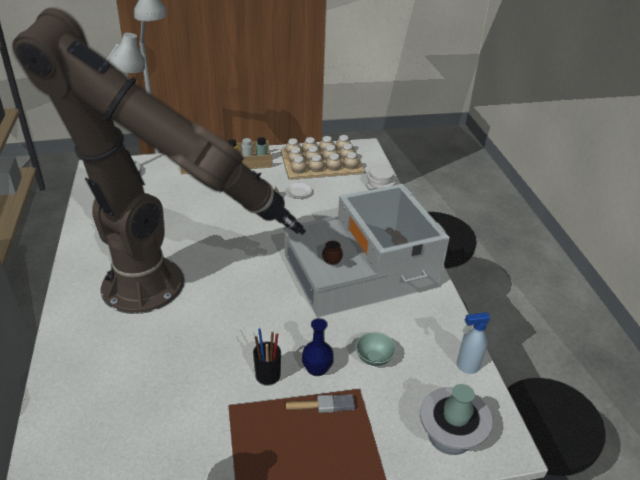

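The gripper now points at the jar (332,252) with its tip at about (300,230). Joint 3 is close to its limit, so I'll test how it changes going forward, still high up.

{"api": "play_rows", "payload": {"steps": [[0.04,0.0076,0,0.0065,0,0,0],[0.04,0.0076,0,0.0065,0,0,0],[0.04,0.0076,0,0.0065,0,0,0],[0.04,0.0076,0,0.0065,0,0,0],[0.04,0.0076,0,0.0065,0,0,0],[0.04,0.0076,0,0.0065,0,0,0],[0.04,0.0076,0,0.0065,0,0,0],[0.04,0.0076,0,0.0065,0,0,0]]}}

```text
time_s: 5.68
eef_pos: [0.5301, -0.1029, 0.2745]
tool_rot: [[0.695, 0.424, 0.581], [0.33, -0.905, 0.267], [0.639, 0.006, -0.769]]
ft_force: [0.5, -0.8, -0.3]
finger_gap: 0.0402
grasp_force: 0.0
```

```bash
cat > s.py <<'E'
from h import *
o=robot.get_obs()
for k in('time_s','joints','eef_pos','tool_rot','ft_force'):print(k,np.round(o[k],4))
E
python3 s.py
```

```text
time_s 5.6833
joints [-1.1587 -0.4378  1.3173  2.2383  0.0097  0.4498 -0.8786]
eef_pos [ 0.5301 -0.1029  0.2745]
tool_rot [[ 0.6949  0.4243  0.5806]
 [ 0.3301 -0.9055  0.2667]
 [ 0.6389  0.0063 -0.7693]]
ft_force [ 0.5004 -0.7912 -0.2694]
```

Joints 2 and 3 are running into their limits. I'll undo the tilt, sweep left to unwind, and come back at long reach so that joint 1 does the turning.

{"api": "play_rows", "payload": {"steps": [[0.04,-0.0076,0,-0.0065,0,0,0],[0.04,-0.0076,0,-0.0065,0,0,0],[0.04,-0.0076,0,-0.0065,0,0,0],[0.04,-0.0076,0,-0.0065,0,0,0],[0.04,-0.0076,0,-0.0065,0,0,0],[0.04,-0.0076,0,-0.0065,0,0,0],[0.04,-0.0076,0,-0.0065,0,0,0],[0.04,0,0,0,0,0,0]]}}

```text
time_s: 6.35
eef_pos: [0.4652, -0.1338, 0.275]
tool_rot: [[0.696, 0.423, 0.58], [0.329, -0.906, 0.266], [0.639, 0.005, -0.77]]
ft_force: [-0.4, 0.3, -1.1]
finger_gap: 0.0402
grasp_force: 0.0
```

{"api": "play_rows", "payload": {"steps": [[0.04,0,0,0,0,-0.0873,0],[0.04,0,0,0,0,-0.0873,0],[0.04,0,0,0,0,-0.0873,0],[0.04,0,0,0,0,-0.0873,0],[0.04,0,0,0,0,-0.0873,0],[0.04,0,0,0,0,-0.0873,0],[0.04,0,0,0,0,-0.0873,0],[0.04,0,0,0,0,-0.0873,0]]}}

```text
time_s: 7.02
eef_pos: [0.4674, -0.1319, 0.2755]
tool_rot: [[0.905, 0.426, -0.006], [0.426, -0.905, -0.012], [-0.01, 0.008, -1.0]]
ft_force: [-0.9, 0.2, 0.1]
finger_gap: 0.0403
grasp_force: 0.0
```

```bash
python3 s.py
```

```text
time_s 7.0167
joints [-0.8034  0.2722  1.224   1.8703 -0.2617  1.1894 -0.6229]
eef_pos [ 0.4674 -0.1319  0.2755]
tool_rot [[ 0.9047  0.4259 -0.0058]
 [ 0.4258 -0.9047 -0.0118]
 [-0.0103  0.0082 -0.9999]]
ft_force [-0.9096  0.22    0.0973]
```

{"api": "play_rows", "payload": {"steps": [[0.04,0.0231,-0.0256,0,0,0,-0.07],[0.04,0.0231,-0.0256,0,0,0,-0.07],[0.04,0.0231,-0.0256,0,0,0,-0.07],[0.04,0.0231,-0.0256,0,0,0,-0.07],[0.04,0.0231,-0.0256,0,0,0,-0.07],[0.04,0.0231,-0.0256,0,0,0,-0.07],[0.04,0.0231,-0.0256,0,0,0,-0.07],[0.04,0.0231,-0.0256,0,0,0,-0.07]]}}

```text
time_s: 7.68
eef_pos: [0.4803, 0.1415, 0.2732]
tool_rot: [[0.538, 0.843, -0.001], [0.843, -0.538, -0.01], [-0.008, 0.005, -1.0]]
ft_force: [0.4, 0.1, -0.2]
finger_gap: 0.04
grasp_force: 0.0
```

```bash
python3 s.py
```

```text
time_s 7.6833
joints [-1.2149  0.2586  1.0348  1.8368 -0.2298  1.1824 -0.6746]
eef_pos [0.4803 0.1415 0.2732]
tool_rot [[ 5.383e-01  8.428e-01 -6.000e-04]
 [ 8.427e-01 -5.382e-01 -9.600e-03]
 [-8.500e-03  4.700e-03 -1.000e+00]]
ft_force [ 0.4173  0.1312 -0.1666]
```

{"api": "play_rows", "payload": {"steps": [[0.04,0.0231,-0.0256,0,0,0,-0.07],[0.04,0.0231,-0.0256,0,0,0,-0.07],[0.04,0.0231,-0.0256,0,0,0,-0.07],[0.04,0.0231,-0.0256,0,0,0,-0.07],[0.04,0.0231,-0.0256,0,0,0,-0.07],[0.04,0.0231,-0.0256,0,0,0,-0.07],[0.04,0.0231,-0.0256,0,0,0,-0.07],[0.04,0.0231,-0.0256,0,0,0,-0.07]]}}

```text
time_s: 8.35
eef_pos: [0.3461, 0.379, 0.2714]
tool_rot: [[0.008, 1.0, -0.0], [1.0, -0.008, -0.009], [-0.009, -0.0, -1.0]]
ft_force: [0.8, 0.1, 0.5]
finger_gap: 0.0403
grasp_force: 0.0
```

{"api": "play_rows", "payload": {"steps": [[0.04,0,0,0,0,0,-0.11],[0.04,0,0,0,0,0,-0.11],[0.04,0,0,0,0,0,-0.11],[0.04,0,0,0,0,0,-0.11],[0.04,0,0,0,0,0,-0.11],[0.04,0,0,0,0,0,-0.11],[0.04,0,0,0,0,0,-0.11],[0.04,0,0,0,0,0,-0.11]]}}

```text
time_s: 9.02
eef_pos: [0.3472, 0.3775, 0.2713]
tool_rot: [[-0.767, 0.642, -0.001], [0.642, 0.767, -0.009], [-0.005, -0.007, -1.0]]
ft_force: [0.3, -0.0, 0.5]
finger_gap: 0.0403
grasp_force: 0.0
```

```bash
python3 s.py
```

```text
time_s 9.0167
joints [-1.4551  0.227   0.6468  1.7944 -0.1415  1.1756  0.1084]
eef_pos [0.3472 0.3775 0.2713]
tool_rot [[-7.666e-01  6.422e-01 -8.000e-04]
 [ 6.421e-01  7.665e-01 -9.000e-03]
 [-5.200e-03 -7.400e-03 -1.000e+00]]
ft_force [ 0.2814 -0.0369  0.4535]
```

{"api": "play_rows", "payload": {"steps": [[0.04,0.0282,0.0163,0,0,0,0],[0.04,0.0282,0.0163,0,0,0,0],[0.04,0.0282,0.0163,0,0,0,0],[0.04,0.0282,0.0163,0,0,0,0],[0.04,0.0282,0.0163,0,0,0,0],[0.04,0.0282,0.0163,0,0,0,0],[0.04,0.0282,0.0163,0,0,0,0],[0.04,0,0,0,0,0,0]]}}

```text
time_s: 9.68
eef_pos: [0.2645, 0.5982, 0.2679]
tool_rot: [[-0.768, 0.64, -0.003], [0.64, 0.768, -0.008], [-0.003, -0.008, -1.0]]
ft_force: [-2.0, -0.1, -0.8]
finger_gap: 0.04
grasp_force: 0.0
```

{"api": "play_rows", "payload": {"steps": [[0.04,0,0,0,0,0,-0.11],[0.04,0,0,0,0,0,-0.11],[0.04,0,0,0,0,0,-0.11],[0.04,0,0,0,0,0,-0.11],[0.04,0,0,0,0,0,-0.11],[0.04,0,0,0,0,0,-0.11],[0.04,0,0,0,0,0,-0.11],[0.04,0,0,0,0,0,-0.11]]}}

```text
time_s: 10.35
eef_pos: [0.2701, 0.5919, 0.2694]
tool_rot: [[-0.983, -0.182, -0.001], [-0.182, 0.983, -0.009], [0.002, -0.009, -1.0]]
ft_force: [0.3, 0.4, 0.2]
finger_gap: 0.0401
grasp_force: 0.0
```

```bash
python3 s.py
```

```text
time_s 10.35
joints [-1.4605  0.4592  0.3641  1.4412 -0.1624  1.2797  0.6704]
eef_pos [0.2701 0.5919 0.2694]
tool_rot [[-9.834e-01 -1.816e-01 -9.000e-04]
 [-1.815e-01  9.833e-01 -8.900e-03]
 [ 2.500e-03 -8.600e-03 -1.000e+00]]
ft_force [0.3161 0.4386 0.1938]
```

{"api": "play_rows", "payload": {"steps": [[0.04,-0.0121,0.0175,-0.0088,0,0,0],[0.04,-0.0121,0.0175,-0.0088,0,0,0],[0.04,-0.0121,0.0175,-0.0088,0,0,0],[0.04,-0.0121,0.0175,-0.0088,0,0,0],[0.04,-0.0121,0.0175,-0.0088,0,0,0],[0.04,-0.0121,0.0175,-0.0088,0,0,0],[0.04,-0.0121,0.0175,-0.0088,0,0,0],[0.04,-0.0121,0.0175,-0.0088,0,0,0]]}}

```text
time_s: 11.02
eef_pos: [0.3407, 0.7482, 0.3388]
tool_rot: [[-0.984, -0.176, -0.001], [-0.176, 0.984, -0.009], [0.002, -0.008, -1.0]]
ft_force: [-0.2, 0.7, 1.3]
finger_gap: 0.0402
grasp_force: 0.0
```

```bash
python3 s.py
```

```text
time_s 11.0167
joints [-1.3258  0.8083  0.3753  0.6619 -0.2675  1.7105  0.6521]
eef_pos [0.3407 0.7482 0.3388]
tool_rot [[-9.843e-01 -1.764e-01 -8.000e-04]
 [-1.764e-01  9.843e-01 -8.600e-03]
 [ 2.300e-03 -8.400e-03 -1.000e+00]]
ft_force [-0.1616  0.6716  1.2605]
```

{"api": "play_rows", "payload": {"steps": [[0.04,-0.0315,-0.0221,0,0,0,0.047],[0.04,-0.0315,-0.0221,0,0,0,0.047],[0.04,-0.0315,-0.0221,0,0,0,0.047],[0.04,-0.0315,-0.0221,0,0,0,0.047],[0.04,-0.0315,-0.0221,0,0,0,0.047],[0.04,-0.0315,-0.0221,0,0,0,0.047],[0.04,-0.0315,-0.0221,0,0,0,0.047],[0.04,-0.0315,-0.0221,0,0,0,0.047]]}}

```text
time_s: 11.68
eef_pos: [0.5949, 0.5738, 0.3387]
tool_rot: [[-0.98, 0.2, -0.001], [0.2, 0.98, -0.01], [-0.0, -0.01, -1.0]]
ft_force: [0.8, 0.5, -0.2]
finger_gap: 0.0398
grasp_force: 0.0
```

```bash
python3 s.py
```

```text
time_s 11.6833
joints [-0.9653  0.8259  0.4413  0.641  -0.3165  1.7246  0.6661]
eef_pos [0.5949 0.5738 0.3387]
tool_rot [[-9.798e-01  2.001e-01 -1.500e-03]
 [ 2.001e-01  9.797e-01 -9.600e-03]
 [-5.000e-04 -9.700e-03 -1.000e+00]]
ft_force [ 0.802   0.5423 -0.2183]
```

{"api": "play_rows", "payload": {"steps": [[0.04,-0.0315,-0.0221,0,0,0,0.047],[0.04,-0.0315,-0.0221,0,0,0,0.047],[0.04,-0.0315,-0.0221,0,0,0,0.047],[0.04,-0.0315,-0.0221,0,0,0,0.047],[0.04,-0.0315,-0.0221,0,0,0,0.047],[0.04,-0.0315,-0.0221,0,0,0,0.047],[0.04,-0.0315,-0.0221,0,0,0,0.047],[0.04,-0.0315,-0.0221,0,0,0,0.047]]}}

```text
time_s: 12.35
eef_pos: [0.7664, 0.3202, 0.3405]
tool_rot: [[-0.838, 0.546, -0.002], [0.546, 0.838, -0.01], [-0.004, -0.009, -1.0]]
ft_force: [0.1, 0.1, -0.1]
finger_gap: 0.04
grasp_force: 0.0
```

{"api": "play_rows", "payload": {"steps": [[0.04,-0.0315,-0.0221,0,0,0,0.047],[0.04,-0.0315,-0.0221,0,0,0,0.047],[0.04,-0.0315,-0.0221,0,0,0,0.047],[0.04,-0.0315,-0.0221,0,0,0,0.047],[0.04,-0.0315,-0.0221,0,0,0,0.047],[0.04,-0.0315,-0.0221,0,0,0,0.047],[0.04,-0.0315,-0.0221,0,0,0,0.047],[0.04,-0.0315,-0.0221,0,0,0,0.047]]}}

```text
time_s: 13.02
eef_pos: [0.8326, 0.0212, 0.3429]
tool_rot: [[-0.579, 0.815, -0.002], [0.815, 0.579, -0.01], [-0.006, -0.008, -1.0]]
ft_force: [0.9, 0.6, 0.2]
finger_gap: 0.0399
grasp_force: 0.0
```

{"api": "play_rows", "payload": {"steps": [[0.04,-0.0315,-0.0221,0,0,0,0.047],[0.04,-0.0315,-0.0221,0,0,0,0.047],[0.04,-0.0315,-0.0221,0,0,0,0.047],[0.04,-0.0315,-0.0221,0,0,0,0.047],[0.04,-0.0315,-0.0221,0,0,0,0.047],[0.04,-0.0315,-0.0221,0,0,0,0.047],[0.04,0,0,0,0,0,0],[0.04,0,0,0,0,0,0]]}}

```text
time_s: 13.68
eef_pos: [0.8062, -0.2098, 0.3451]
tool_rot: [[-0.326, 0.945, -0.003], [0.945, 0.326, -0.01], [-0.009, -0.007, -1.0]]
ft_force: [1.1, 1.1, 0.2]
finger_gap: 0.04
grasp_force: 0.0
```

```bash
python3 s.py
```

```text
time_s 13.6833
joints [ 0.0219  0.8558  0.602   0.6049 -0.4392  1.7568  0.6902]
eef_pos [ 0.8062 -0.2098  0.3451]
tool_rot [[-0.3262  0.9453 -0.0034]
 [ 0.9453  0.3262 -0.0103]
 [-0.0086 -0.0065 -0.9999]]
ft_force [1.1033 1.0717 0.1761]
```

{"api": "play_rows", "payload": {"steps": [[0.04,0,0,0,0,0,-0.105],[0.04,0,0,0,0,0,-0.105],[0.04,0,0,0,0,0,-0.105],[0.04,0,0,0,0,0,-0.105],[0.04,0,0,0,0,0,-0.105],[0.04,0,0,0,0,0,-0.105],[0.04,0,0,0,0,0,-0.105],[0.04,0,0,0,0,0,-0.105]]}}

```text
time_s: 14.35
eef_pos: [0.8081, -0.2038, 0.3453]
tool_rot: [[-0.927, 0.376, -0.002], [0.376, 0.927, -0.008], [-0.001, -0.008, -1.0]]
ft_force: [-1.1, 0.2, 0.6]
finger_gap: 0.0401
grasp_force: 0.0
```

{"api": "play_rows", "payload": {"steps": [[0.04,0,0,0,0,0,-0.105],[0.04,0,0,0,0,0,-0.105],[0.04,0,0,0,0,0,-0.105],[0.04,0,0,0,0,0,-0.105],[0.04,0,0,0,0,0,-0.105],[0.04,0,0,0,0,0,-0.105],[0.04,0,0,0,0,0,-0.105],[0.04,0,0,0,0,0,-0.105]]}}

```text
time_s: 15.02
eef_pos: [0.8081, -0.2038, 0.3453]
tool_rot: [[-0.898, -0.439, -0.002], [-0.439, 0.898, -0.008], [0.005, -0.007, -1.0]]
ft_force: [-0.2, -0.1, 0.5]
finger_gap: 0.0399
grasp_force: 0.0
```

```bash
python3 s.py
```

```text
time_s 15.0167
joints [ 0.0904  0.8326  0.3191  0.5872 -0.2291  1.7423  2.2947]
eef_pos [ 0.8081 -0.2038  0.3453]
tool_rot [[-0.8984 -0.4392 -0.0019]
 [-0.4392  0.8984 -0.0083]
 [ 0.0053 -0.0066 -1.    ]]
ft_force [-0.1599 -0.095   0.4834]
```

{"api": "play_rows", "payload": {"steps": [[0.04,0.023,0.0169,0.004,0,0,0],[0.04,0.023,0.0169,0.004,0,0,0],[0.04,0.023,0.0169,0.004,0,0,0],[0.04,0.023,0.0169,0.004,0,0,0],[0.04,0.023,0.0169,0.004,0,0,0],[0.04,0.023,0.0169,0.004,0,0,0],[0.04,0.023,0.0169,0.004,0,0,0],[0.04,0.023,0.0169,0.004,0,0,0]]}}

```text
time_s: 15.68
eef_pos: [0.5821, -0.162, 0.3136]
tool_rot: [[-0.9, -0.435, -0.001], [-0.435, 0.9, -0.009], [0.005, -0.007, -1.0]]
ft_force: [0.1, 0.1, -0.2]
finger_gap: 0.04
grasp_force: 0.0
```

```bash
python3 s.py
```

```text
time_s 15.6833
joints [-0.0451  0.3426  0.3156  1.4967 -0.099   1.3183  2.2989]
eef_pos [ 0.5821 -0.162   0.3136]
tool_rot [[-0.9004 -0.4351 -0.0014]
 [-0.4351  0.9004 -0.0086]
 [ 0.005  -0.0071 -1.    ]]
ft_force [ 0.1142  0.1301 -0.1856]
```

{"api": "play_rows", "payload": {"steps": [[0.04,0,0,0,0,-0.08,0],[0.04,0,0,0,0,-0.08,0],[0.04,0,0,0,0,-0.08,0],[0.04,0,0,0,0,-0.08,0],[0.04,0,0,0,0,-0.08,0],[0.04,0,0,0,0,-0.08,0],[0.04,0,0,0,0,-0.08,0],[0.04,0,0,0,0,-0.08,0]]}}

```text
time_s: 16.35
eef_pos: [0.5826, -0.1641, 0.3089]
tool_rot: [[-0.784, -0.435, 0.443], [-0.38, 0.9, 0.211], [-0.491, -0.003, -0.871]]
ft_force: [-0.2, 0.4, -1.5]
finger_gap: 0.0401
grasp_force: 0.0
```

```bash
python3 s.py
```

```text
time_s 16.35
joints [ 0.454   0.167  -0.0383  1.8448 -0.511   0.8471  2.727 ]
eef_pos [ 0.5826 -0.1641  0.3089]
tool_rot [[-0.784  -0.4349  0.443 ]
 [-0.3803  0.9005  0.211 ]
 [-0.4906 -0.003  -0.8714]]
ft_force [-0.1624  0.3666 -1.5497]
```

Joint 7 is at its limit, and a half turn about the tool axis gives the same finger layout. I'll turn it.

{"api": "play_rows", "payload": {"steps": [[0.04,0,0,0,0,0,0.12],[0.04,0,0,0,0,0,0.12],[0.04,0,0,0,0,0,0.12],[0.04,0,0,0,0,0,0.12],[0.04,0,0,0,0,0,0.12],[0.04,0,0,0,0,0,0.12],[0.04,0,0,0,0,0,0.12],[0.04,0,0,0,0,0,0.12]]}}

```text
time_s: 17.02
eef_pos: [0.5833, -0.1639, 0.3088]
tool_rot: [[-0.805, 0.397, 0.442], [0.523, 0.825, 0.211], [-0.281, 0.401, -0.872]]
ft_force: [-0.2, -0.6, 0.5]
finger_gap: 0.0398
grasp_force: 0.0
```

{"api": "play_rows", "payload": {"steps": [[0.04,0,0,0,0,0,0.12],[0.04,0,0,0,0,0,0.12],[0.04,0,0,0,0,0,0.12],[0.04,0,0,0,0,0,0.12],[0.04,0,0,0,0,0,0.12],[0.04,0,0,0,0,0,0.12],[0.04,0,0,0,0,0,0.12],[0.04,0,0,0,0,0,0.12]]}}

```text
time_s: 17.68
eef_pos: [0.5833, -0.1639, 0.3088]
tool_rot: [[-0.136, 0.887, 0.442], [0.976, 0.045, 0.211], [0.168, 0.46, -0.872]]
ft_force: [-0.9, 0.2, 0.1]
finger_gap: 0.0402
grasp_force: 0.0
```

{"api": "play_rows", "payload": {"steps": [[0.04,0,0,0,0,0,0.12],[0.04,0,0,0,0,0,0.12],[0.04,0,0,0,0,0,0.12],[0.04,0,0,0,0,0,0.12],[0.04,0,0,0,0,0,0.12],[0.04,0,0,0,0,0,0.12],[0.04,0,0,0,0,0,0.12],[0.04,0,0,0,0,0,0.12]]}}

```text
time_s: 18.35
eef_pos: [0.5833, -0.1638, 0.3088]
tool_rot: [[0.648, 0.62, 0.442], [0.597, -0.774, 0.211], [0.473, 0.126, -0.872]]
ft_force: [-0.7, 0.3, 0.3]
finger_gap: 0.0402
grasp_force: 0.0
```

{"api": "play_rows", "payload": {"steps": [[0.04,0,0,0,0,0,0.12],[0.04,0,0,0,0,0,0.12],[0.04,0,0,0,0,0,0.02],[0.04,0,0,0,0,0,0],[0.04,0,0,0,0,0,0],[0.04,0,0,0,0,0,0],[0.04,0,0,0,0,0,0],[0.04,0,0,0,0,0,0]]}}

```text
time_s: 19.02
eef_pos: [0.5825, -0.1657, 0.3087]
tool_rot: [[0.784, 0.436, 0.442], [0.382, -0.9, 0.21], [0.49, 0.004, -0.872]]
ft_force: [0.0, -0.6, 0.2]
finger_gap: 0.0404
grasp_force: 0.0
```

```bash
python3 s.py
```

```text
time_s 19.0167
joints [ 0.1338  0.1588  0.3376  1.8668 -0.5953  0.8795 -0.3302]
eef_pos [ 0.5825 -0.1657  0.3087]
tool_rot [[ 0.784   0.4356  0.4422]
 [ 0.3816 -0.9001  0.2102]
 [ 0.4896  0.0039 -0.872 ]]
ft_force [ 0.0477 -0.6009  0.2249]
```

{"api": "play_rows", "payload": {"steps": [[0.04,-0.0136,-0.0086,0.001,0,0,0],[0.04,-0.0136,-0.0086,0.001,0,0,0],[0.04,-0.0136,-0.0086,0.001,0,0,0],[0.04,-0.0136,-0.0086,0.001,0,0,0],[0.04,-0.0136,-0.0086,0.001,0,0,0],[0.04,-0.0136,-0.0086,0.001,0,0,0],[0.04,-0.0136,-0.0086,0.001,0,0,0],[0.04,-0.0136,-0.0086,0.001,0,0,0]]}}

```text
time_s: 19.68
eef_pos: [0.4701, -0.1434, 0.2479]
tool_rot: [[0.784, 0.435, 0.442], [0.381, -0.9, 0.21], [0.49, 0.004, -0.872]]
ft_force: [-0.9, -1.0, 0.4]
finger_gap: 0.04
grasp_force: 0.0
```

{"api": "play_rows", "payload": {"steps": [[0.04,0,0,0,0,0.05,0],[0.04,0,0,0,0,0.05,0],[0.04,0,0,0,0,0,0],[0.04,0,0,0,0,0,0],[0.04,0,0,0,0,0,0],[0.04,0,0,0,0,0,0],[0.04,0,0,0,0,0,0],[0.04,0,0,0,0,0,0]]}}

```text
time_s: 20.35
eef_pos: [0.4712, -0.1432, 0.2484]
tool_rot: [[0.736, 0.436, 0.518], [0.359, -0.9, 0.247], [0.574, 0.004, -0.819]]
ft_force: [-0.4, 0.2, -0.6]
finger_gap: 0.04
grasp_force: 0.0
```

```bash
python3 s.py
```

```text
time_s 20.35
joints [ 0.2196  0.0305  0.3598  2.2275 -0.8469  0.7292  0.0645]
eef_pos [ 0.4712 -0.1432  0.2484]
tool_rot [[ 0.7362  0.4356  0.518 ]
 [ 0.3586 -0.9002  0.2472]
 [ 0.5739  0.0038 -0.8189]]
ft_force [-0.4383  0.1715 -0.5701]
```

{"api": "play_rows", "payload": {"steps": [[0.04,-0.0082,0,0.0117,0,0,0],[0.04,-0.0082,0,0.0117,0,0,0],[0.04,-0.0082,0,0.0117,0,0,0],[0.04,-0.0082,0,0.0117,0,0,0],[0.04,-0.0082,0,0.0117,0,0,0],[0.04,-0.0082,0,0.0117,0,0,0],[0.04,-0.0082,0,0.0117,0,0,0],[0.04,-0.0082,0,0.0117,0,0,0]]}}

```text
time_s: 21.02
eef_pos: [0.4713, -0.1436, 0.1332]
tool_rot: [[0.736, 0.435, 0.518], [0.358, -0.9, 0.247], [0.574, 0.004, -0.819]]
ft_force: [0.4, 0.5, 0.3]
finger_gap: 0.0403
grasp_force: 0.0
```

```bash
python3 s.py; python3 - <<'E'
from h import *
for n,(a,b,c,d) in (('top',(240,130,400,250)),('side',(270,190,400,290))):
    g=grab_frame(n)['frame'][b:d,a:c,::-1]; g=cv2.resize(g,(400,300),interpolation=cv2.INTER_CUBIC)
    o=g if n=='top' else np.hstack([o,g])
cv2.imwrite('pics/pair1.png',o)
E
```

```text
time_s 21.0167
joints [ 0.3329  0.2569  0.2778  2.3672 -1.3136  0.6087  0.6254]
eef_pos [ 0.4713 -0.1436  0.1332]
tool_rot [[ 0.7363  0.4355  0.5179]
 [ 0.3584 -0.9002  0.2473]
 [ 0.574   0.0036 -0.8189]]
ft_force [0.3649 0.4636 0.2629]
```

View pics/pair1.png

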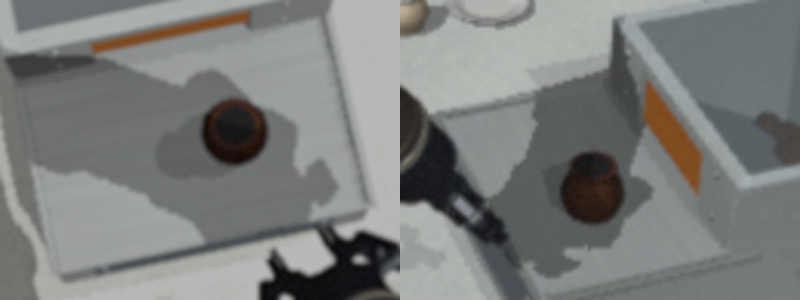

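The two fingertips, at crop-left (275,258) and (325,232), aim squarely at the jar at (235,130), and nothing has been disturbed. Advancing.

{"api": "play_rows", "payload": {"steps": [[0.04,0.0057,0,0.004,0,0,0],[0.04,0.0057,0,0.004,0,0,0],[0.04,0.0057,0,0.004,0,0,0],[0.04,0.0057,0,0.004,0,0,0],[0.04,0.0057,0,0.004,0,0,0],[0.04,0.0057,0,0.004,0,0,0],[0.04,0.0057,0,0.004,0,0,0],[0.04,0.0057,0,0.004,0,0,0]]}}

```text
time_s: 21.78
eef_pos: [0.5219, -0.1193, 0.1342]
tool_rot: [[0.736, 0.435, 0.519], [0.358, -0.901, 0.247], [0.574, 0.004, -0.819]]
ft_force: [-0.2, -0.1, -0.3]
finger_gap: 0.0401
grasp_force: 0.0
```

```bash
python3 s.py
```

```text
time_s 21.7833
joints [ 0.3798  0.2861  0.0756  2.2985 -1.3108  0.5035  0.4995]
eef_pos [ 0.5219 -0.1193  0.1342]
tool_rot [[ 0.7363  0.4346  0.5186]
 [ 0.3576 -0.9006  0.247 ]
 [ 0.5744  0.0035 -0.8185]]
ft_force [-0.16   -0.0853 -0.3295]
```

{"api": "play_rows", "payload": {"steps": [[0.04,0.0037,0,0.0026,0,0,0],[0.04,0.0037,0,0.0026,0,0,0],[0.04,0.0037,0,0.0026,0,0,0],[0.04,0.0037,0,0.0026,0,0,0],[0.04,0.0037,0,0.0026,0,0,0],[0.04,0.0037,0,0.0026,0,0,0],[0.04,0.0037,0,0.0026,0,0,0],[0.04,0.0037,0,0.0026,0,0,0]]}}

```text
time_s: 22.45
eef_pos: [0.5541, -0.1036, 0.1338]
tool_rot: [[0.737, 0.435, 0.518], [0.358, -0.901, 0.247], [0.574, 0.003, -0.819]]
ft_force: [0.1, -0.0, -0.4]
finger_gap: 0.0399
grasp_force: 0.0
```

```bash
python3 s.py; python3 - <<'E'
from h import *
for n,(a,b,c,d) in (('top',(240,130,400,250)),('side',(270,190,400,290))):
    g=grab_frame(n)['frame'][b:d,a:c,::-1]; g=cv2.resize(g,(400,300),interpolation=cv2.INTER_CUBIC)
    o=g if n=='top' else np.hstack([o,g])
cv2.imwrite('pics/pair2.png',o)
E
```

```text
time_s 22.45
joints [ 0.3347  0.3122  0.0477  2.2538 -1.31    0.4655  0.4338]
eef_pos [ 0.5541 -0.1036  0.1338]
tool_rot [[ 0.7365  0.4347  0.5183]
 [ 0.3576 -0.9006  0.2472]
 [ 0.5742  0.0033 -0.8187]]
ft_force [ 0.078 -0.011 -0.431]
```

View pics/pair2.png

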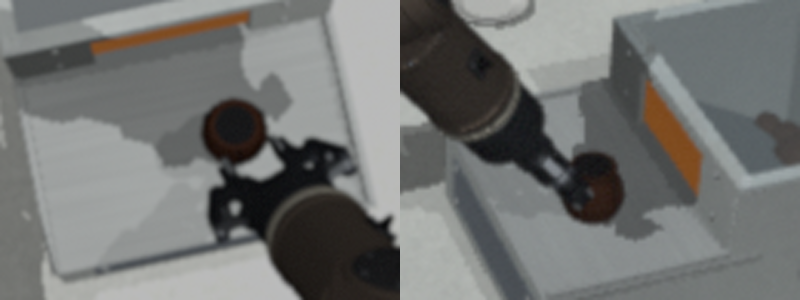

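The fingers have just reached the jar: in the left crop the tips are at (225,168) and (277,145), and the jar at (235,131) hasn't moved. Continuing slowly, tracking the jar numerically.

{"api": "play_rows", "payload": {"steps": [[0.04,0.0033,0,0.0023,0,0,0],[0.04,0.0033,0,0.0023,0,0,0],[0.04,0.0033,0,0.0023,0,0,0],[0.04,0.0033,0,0.0023,0,0,0],[0.04,0.0033,0,0.0023,0,0,0],[0.04,0.0033,0,0.0023,0,0,0],[0.04,0.0033,0,0.0023,0,0,0],[0.04,0,0,0,0,0,0]]}}

```text
time_s: 23.22
eef_pos: [0.5799, -0.0911, 0.134]
tool_rot: [[0.736, 0.435, 0.518], [0.358, -0.9, 0.248], [0.574, 0.003, -0.819]]
ft_force: [-0.1, -1.0, 0.0]
finger_gap: 0.0402
grasp_force: 0.4
```

```bash
cat > t.py <<'E'
from jar import *
o=robot.get_obs(); print(round(o['time_s'],2),np.round(o['joints'],3),np.round(o['eef_pos'],4),'F',np.round(o['ft_force'],1),'tcp box',tobox(o['eef_pos']))
for n,(a,b,c,d) in (('top',(225,40,395,245)),('side',(280,180,450,312))):
    f=grab_frame(n); X,r,C=cloud(f); h=cv2.cvtColor(f['frame'],cv2.COLOR_RGB2HSV)
    m=np.zeros((480,640),np.uint8); m[b:d,a:c]=((h[...,0]<14)&(h[...,1]>100)&(h[...,2]<100))[b:d,a:c]
    k,l,st,ce=cv2.connectedComponentsWithStats(m); i=1+np.argmax(st[1:,4]); P=X[l==i]
    lo,hi=np.percentile(P,3,0),np.percentile(P,97,0)
    print(n,st[i],'min',lo.round(3),'max',hi.round(3),'ctr box',tobox((lo+hi)/2))
    m[b:d,a:c]=((h[...,0]>10)&(h[...,0]<18)&(h[...,1]>140)&(h[...,2]>80))[b:d,a:c]; Q=X[m>0]
    print('  flap px',m.sum(),'box x/z',[np.round(np.percentile((Q[:,:2]-O)@bx,q),3) for q in(5,50,95)],np.percentile(Q[:,2],[5,50,95]).round(3))
E
python3 t.py
```

```text
23.22 [ 0.291  0.334  0.041  2.215 -1.302  0.443  0.379] [ 0.5799 -0.0911  0.134 ] F [-0.1 -1.   0. ] tcp box [-0.0884 -0.0336]
top [319 164  24  24 213] min [ 0.56  -0.111  0.141] max [ 0.606 -0.064  0.167] ctr box [-0.0848 -0.031 ]
  flap px 218 box x/z [np.float64(0.004), np.float64(0.005), np.float64(0.007)] [0.118 0.133 0.146]
side [329 244  18  17 120] min [ 0.563 -0.121  0.12 ] max [ 0.61  -0.099  0.163] ctr box [-0.0851 -0.0535]
  flap px 244 box x/z [np.float64(0.004), np.float64(0.007), np.float64(0.009)] [0.114 0.137 0.159]
```

```bash
python3 - <<'E'
from h import *
for n,(a,b,c,d) in (('top',(290,140,370,200)),('side',(290,210,370,270))):
    g=grab_frame(n)['frame'][b:d,a:c,::-1]; g=cv2.resize(g,(400,300),interpolation=cv2.INTER_CUBIC)
    g=cv2.convertScaleAbs(g,alpha=1.8,beta=10)
    o=g if n=='top' else np.hstack([o,g])
cv2.imwrite('pics/pair3.png',o)
E
```

```text
(no output)
```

View pics/pair3.png

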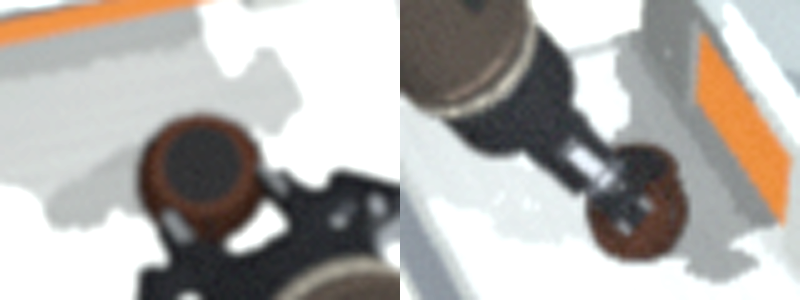

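The jar sits cradled between both tips at its flanks, with the tips at (175,220) and (270,180) and the jar at (200,172). The tips would have to go too deep under the header like this. I'll back off a little and narrow the fingers so the jar sits farther ahead.

{"api": "play_rows", "payload": {"steps": [[0.04,-0.0061,0,-0.0043,0,0,0],[0.04,-0.0061,0,-0.0043,0,0,0],[0.04,-0.0061,0,-0.0043,0,0,0],[0.04,-0.0061,0,-0.0043,0,0,0],[0.016,0,0,0,0,0,0],[0.016,0,0,0,0,0,0],[0.016,0,0,0,0,0,0],[0.016,0,0,0,0,0,0]]}}

```text
time_s: 24.08
eef_pos: [0.5525, -0.1044, 0.1341]
tool_rot: [[0.736, 0.435, 0.518], [0.358, -0.9, 0.247], [0.574, 0.003, -0.819]]
ft_force: [-0.0, 0.2, 0.7]
finger_gap: 0.0161
grasp_force: 0.0
```

{"api": "play_rows", "payload": {"steps": [[0.016,0.0033,0,0.0023,0,0,0],[0.016,0.0033,0,0.0023,0,0,0],[0.016,0.0033,0,0.0023,0,0,0],[0.016,0.0033,0,0.0023,0,0,0],[0.016,0.0033,0,0.0023,0,0,0],[0.016,0.0033,0,0.0023,0,0,0],[0.016,0.0033,0,0.0023,0,0,0],[0.016,0.0033,0,0.0023,0,0,0]]}}

```text
time_s: 24.75
eef_pos: [0.5814, -0.0904, 0.134]
tool_rot: [[0.737, 0.435, 0.518], [0.358, -0.901, 0.247], [0.574, 0.003, -0.819]]
ft_force: [-1.3, -1.3, 0.3]
finger_gap: 0.0159
grasp_force: 0.7
```

```bash
python3 t.py
```

```text
24.75 [ 0.306  0.335  0.018  2.211 -1.291  0.434  0.366] [ 0.5814 -0.0904  0.134 ] F [-1.3 -1.3  0.3] tcp box [-0.0867 -0.0332]
top [316 159  23  23 206] min [ 0.575 -0.107  0.141] max [ 0.618 -0.058  0.166] ctr box [-0.0707 -0.0282]
  flap px 219 box x/z [np.float64(0.004), np.float64(0.005), np.float64(0.007)] [0.119 0.133 0.147]
side [335 244  14  16 139] min [ 0.582 -0.114  0.122] max [ 0.615 -0.097  0.162] ctr box [-0.0729 -0.0509]
  flap px 244 box x/z [np.float64(0.004), np.float64(0.007), np.float64(0.009)] [0.115 0.138 0.159]
```

```bash
python3 - <<'E'
from jar import *
o=robot.get_obs(); T=np.array(o['eef_pos']); Rt=np.array(o['tool_rot'])
for n in('top','side'):
    f=grab_frame(n); X,r,C=cloud(f); h=cv2.cvtColor(f['frame'],cv2.COLOR_RGB2HSV)
    L=(X-T)@Rt; near=(np.abs(X-T).max(-1)<.09)&(X[...,2]>.118)
    brown=(h[...,0]<14)&(h[...,1]>100)&(h[...,2]<100)
    g=near&~brown&(h[...,2]<110)
    # tool-frame coordinates of gripper & brown points: per tool z slice
    for nm,m in(('dark',g),('brown',near&brown)):
        P=L[m]
        for a in np.arange(-.08,.05,.015):
            q=P[(P[:,2]>=a)&(P[:,2]<a+.015)]
            if len(q)>4: print(n,nm,'z%.3f'%a,len(q),'x',np.percentile(q[:,0],[5,50,95]).round(3),'y',np.percentile(q[:,1],[5,95]).round(3))
E
```

```text
top dark z-0.080 151 x [-0.008  0.005  0.013] y [-0.039  0.041]
top dark z-0.065 57 x [-0.003  0.009  0.012] y [-0.028  0.031]
top dark z-0.050 32 x [-0.002  0.008  0.011] y [-0.02  0.02]
top dark z-0.035 63 x [0.    0.009 0.024] y [-0.019  0.019]
top dark z-0.020 190 x [-0.002  0.031  0.042] y [-0.014  0.017]
top dark z-0.005 84 x [-0.004  0.034  0.105] y [-0.029  0.029]
top dark z0.010 57 x [0.015 0.041 0.112] y [-0.045  0.03 ]
top dark z0.025 8 x [0.03  0.037 0.072] y [-0.02   0.019]
top dark z0.040 9 x [0.054 0.09  0.096] y [-0.046  0.061]
top brown z-0.035 33 x [0.014 0.018 0.024] y [-0.012  0.016]
top brown z-0.020 113 x [0.002 0.021 0.042] y [-0.02   0.023]
top brown z-0.005 65 x [0.006 0.031 0.049] y [-0.025  0.014]
top brown z0.010 8 x [0.03  0.101 0.105] y [-0.037 -0.011]
side dark z-0.080 22 x [-0.014 -0.006  0.012] y [0.015 0.046]
side dark z-0.065 6 x [-0.013 -0.011 -0.001] y [0.015 0.041]
side dark z-0.050 7 x [-0.005  0.     0.006] y [0.023 0.028]
side dark z-0.035 20 x [-0.011  0.004  0.024] y [-0.005  0.023]
side dark z-0.020 75 x [0.006 0.03  0.042] y [-0.017  0.017]
side dark z-0.005 58 x [-0.011  0.045  0.11 ] y [-0.03   0.021]
side dark z0.010 38 x [0.021 0.098 0.113] y [-0.046  0.031]
side dark z0.025 10 x [0.013 0.024 0.099] y [-0.015  0.028]
side brown z-0.020 45 x [-0.001  0.018  0.029] y [0.01  0.026]
side brown z-0.005 77 x [-0.009  0.007  0.036] y [0.011 0.03 ]
side brown z0.010 32 x [-0.006  0.011  0.031] y [0.022 0.032]
```

```bash
python3 - <<'E'
from jar import *
o=robot.get_obs(); T=np.array(o['eef_pos']); Rt=np.array(o['tool_rot'])
for n,(a,b,c,d) in (('top',(300,145,348,193)),('side',(312,218,360,266))):
    f=grab_frame(n); g=f['frame'][b:d,a:c,::-1]; g=cv2.resize(g,(400,400),interpolation=cv2.INTER_CUBIC)
    g=cv2.convertScaleAbs(g,alpha=2.2,beta=15)
    K=np.array([[f['fx'],0,f['cx']],[0,f['fy'],f['cy']],[0,0,1]])
    for p,col in (((0,0,0),(0,255,0)),((.011,.012,.017),(255,0,255)),((.011,-.012,.017),(255,255,0)),((0,0,-.05),(0,255,255))):
        w=T+Rt@np.array(p); uv=cv2.projectPoints(w.reshape(1,3),cv2.Rodrigues(f['R'])[0],f['t'],K,np.array([f['k1'],0,0,0.]))[0].ravel()
        cv2.circle(g,(int((uv[0]-a+.5)*400/48),int((uv[1]-b+.5)*400/48)),5,col,2)
    o2=g if n=='top' else np.hstack([o2,g])
cv2.imwrite('pics/pair4.png',o2)
E
```

```text
(no output)
```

View pics/pair4.png

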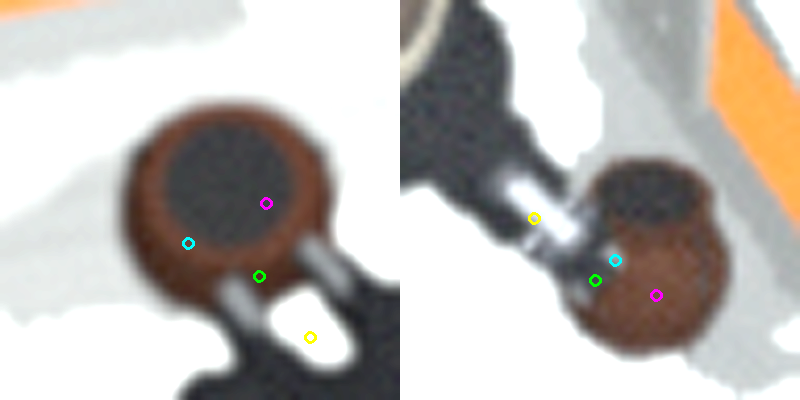

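The picture shows that the real fingertips end close to the TCP marker, so the jar's centre is about 22 mm ahead of the TCP and contact is at belly height. I'll push 32 mm more on this heading, then back off and turn straight into the doorway with a steeper lean so the body clears the header.

{"api": "play_rows", "payload": {"steps": [[0.016,0.0033,0,0.0023,0,0,0],[0.016,0.0033,0,0.0023,0,0,0],[0.016,0.0033,0,0.0023,0,0,0],[0.016,0.0033,0,0.0023,0,0,0],[0.016,0.0033,0,0.0023,0,0,0],[0.016,0.0033,0,0.0023,0,0,0],[0.016,0.0033,0,0.0023,0,0,0],[0.016,0.0033,0,0.0023,0,0,0]]}}

```text
time_s: 25.72
eef_pos: [0.6105, -0.0763, 0.1341]
tool_rot: [[0.737, 0.435, 0.518], [0.358, -0.901, 0.247], [0.574, 0.003, -0.819]]
ft_force: [-1.8, -0.4, 0.3]
finger_gap: 0.0162
grasp_force: 0.7
```

{"api": "play_rows", "payload": {"steps": [[0.016,0,0,0,0,0,0],[0.016,-0.0061,0,-0.0043,0,0,0],[0.016,-0.0082,0,-0.0057,0,0,0],[0.016,-0.0082,0,-0.0057,0,0,0],[0.016,-0.0082,0,-0.0057,0,0,0],[0.016,-0.0082,0,-0.0057,0,0,0],[0.016,0,0,0,0,0,0],[0.016,0,0,0,0,0,0]]}}

```text
time_s: 26.38
eef_pos: [0.5669, -0.0981, 0.1342]
tool_rot: [[0.737, 0.433, 0.519], [0.356, -0.901, 0.246], [0.574, 0.003, -0.819]]
ft_force: [0.5, -0.6, 0.1]
finger_gap: 0.016
grasp_force: 0.0
```

```bash
python3 t.py
```

```text
26.38 [ 0.364  0.323 -0.018  2.231 -1.285  0.434  0.386] [ 0.5669 -0.0981  0.1342] F [ 0.5 -0.6  0.1] tcp box [-0.1024 -0.0382]
top [309 146  24  24 253] min [ 0.603 -0.093  0.138] max [ 0.647 -0.045  0.166] ctr box [-0.0401 -0.0195]
  flap px 212 box x/z [np.float64(0.004), np.float64(0.005), np.float64(0.007)] [0.118 0.131 0.145]
side [341 239  20  17 223] min [ 0.605 -0.1    0.12 ] max [ 0.654 -0.069  0.163] ctr box [-0.0385 -0.0355]
  flap px 222 box x/z [np.float64(0.003), np.float64(0.007), np.float64(0.01)] [0.115 0.139 0.16 ]
```

{"api": "play_rows", "payload": {"steps": [[0.016,0,0,0,-0.04,0,0.057],[0.016,0,0,0,-0.04,0,0.057],[0.016,0,0,0,-0.04,0,0.057],[0.016,0,0,0,-0.04,0,0.057],[0.016,0,0,0,0,0.065,0],[0.016,0,0,0,0,0.065,0],[0.016,0,0,0,0,0.065,0],[0.016,0,0,0,0,0,0]]}}

```text
time_s: 27.15
eef_pos: [0.5708, -0.115, 0.1702]
tool_rot: [[0.759, 0.193, 0.621], [0.133, -0.981, 0.143], [0.637, -0.026, -0.771]]
ft_force: [-0.3, -0.9, -0.1]
finger_gap: 0.0158
grasp_force: 0.0
```

```bash
python3 s.py
```

```text
time_s 27.15
joints [ 0.9482  0.323  -0.7387  2.2579 -1.3176  0.117   0.1988]
eef_pos [ 0.5708 -0.115   0.1702]
tool_rot [[ 0.7595  0.1934  0.6211]
 [ 0.1327 -0.9808  0.1431]
 [ 0.6369 -0.0263 -0.7705]]
ft_force [-0.3185 -0.915  -0.0752]
```

{"api": "play_rows", "payload": {"steps": [[0.016,0,0,0,0,-0.04,0],[0.016,0,0,0,0,-0.04,0],[0.016,0,0,0,0,0,0],[0.016,0,0,0,0,0,0],[0.016,0,0,0,0,0,0],[0.016,0,0,0,0,0,0],[0.016,0,0,0,0,0,0],[0.016,0,0,0,0,0,0]]}}

```text
time_s: 27.82
eef_pos: [0.5712, -0.1115, 0.1674]
tool_rot: [[0.79, 0.199, 0.579], [0.144, -0.98, 0.141], [0.595, -0.028, -0.803]]
ft_force: [0.9, -0.9, 0.6]
finger_gap: 0.0158
grasp_force: 0.0
```

```bash
python3 s.py; python3 t.py | grep -E "top|side|F"
```

```text
time_s 27.8167
joints [ 0.6816  0.2697 -0.4469  2.2376 -1.1071  0.2079 -0.0527]
eef_pos [ 0.5712 -0.1115  0.1674]
tool_rot [[ 0.7904  0.1993  0.5792]
 [ 0.144  -0.9795  0.1406]
 [ 0.5954 -0.0277 -0.803 ]]
ft_force [ 0.8812 -0.8712  0.64  ]
27.82 [ 0.682  0.27  -0.447  2.238 -1.107  0.208 -0.053] [ 0.5712 -0.1115  0.1674] F [ 0.9 -0.9  0.6] tcp box [-0.1005 -0.0521]
top [309 146  24  24 255] min [ 0.603 -0.093  0.138] max [ 0.648 -0.045  0.166] ctr box [-0.0397 -0.0197]
side [341 233  20  23 234] min [ 0.604 -0.099  0.118] max [ 0.655 -0.052  0.165] ctr box [-0.0368 -0.0267]
```

{"api": "play_rows", "payload": {"steps": [[0.016,0,-0.0084,0,0,0,0],[0.016,0,-0.0084,0,0,0,0],[0.016,0,-0.0084,0,0,0,0],[0.016,0,-0.0084,0,0,0,0],[0.016,-0.0053,0,0.0072,0,0,0],[0.016,-0.0053,0,0.0072,0,0,0],[0.016,-0.0053,0,0.0072,0,0,0],[0.016,-0.0053,0,0.0072,0,0,0]]}}

```text
time_s: 28.58
eef_pos: [0.5659, -0.0805, 0.1429]
tool_rot: [[0.8, 0.204, 0.565], [0.146, -0.978, 0.147], [0.582, -0.036, -0.812]]
ft_force: [-0.3, -0.5, -0.2]
finger_gap: 0.0159
grasp_force: 0.0
```

```bash
python3 s.py; python3 t.py | grep F
```

```text
time_s 28.5833
joints [ 0.6685  0.3073 -0.5225  2.2784 -1.3185  0.1173  0.1176]
eef_pos [ 0.5659 -0.0805  0.1429]
tool_rot [[ 0.7998  0.2039  0.5645]
 [ 0.1456 -0.9783  0.1472]
 [ 0.5823 -0.0356 -0.8122]]
ft_force [-0.2541 -0.4516 -0.2468]
28.58 [ 0.668  0.307 -0.523  2.278 -1.318  0.117  0.118] [ 0.5659 -0.0805  0.1429] F [-0.3 -0.5 -0.2] tcp box [-0.1002 -0.0207]
```

{"api": "play_rows", "payload": {"steps": [[0.016,0,0,0,0.039,-0.0025,-0.055],[0.016,0,0,0,0.039,-0.0025,-0.055],[0.016,0,0,0,0.039,-0.0025,-0.055],[0.016,0,0,0,0.039,-0.0025,-0.055],[0.016,0,0,0,0,0,0],[0.016,0,0,0,0,0,0],[0.016,0,0,0,0,0,0],[0.016,0,0,0,0,0,0]]}}

```text
time_s: 29.35
eef_pos: [0.5658, -0.0802, 0.1432]
tool_rot: [[0.732, 0.458, 0.505], [0.355, -0.889, 0.291], [0.582, -0.033, -0.812]]
ft_force: [-0.2, 0.0, 0.2]
finger_gap: 0.016
grasp_force: 0.0
```

```bash
python3 s.py
```

```text
time_s 29.35
joints [ 0.6623  0.3447 -0.3899  2.1937 -1.0507  0.3734  0.163 ]
eef_pos [ 0.5658 -0.0802  0.1432]
tool_rot [[ 0.7316  0.4575  0.5053]
 [ 0.3549 -0.8886  0.2907]
 [ 0.582  -0.0333 -0.8125]]
ft_force [-0.2426  0.0344  0.2361]
```

{"api": "play_rows", "payload": {"steps": [[0.016,-0.0007,0.0042,0.0028,0,0,0],[0.016,-0.0007,0.0042,0.0028,0,0,0],[0.016,-0.0007,0.0042,0.0028,0,0,0],[0.016,-0.0007,0.0042,0.0028,0,0,0],[0.016,0,0,0,0,0,0],[0.016,0,0,0,0,0,0],[0.016,0,0,0,0,0,0],[0.016,0,0,0,0,0,0]]}}

```text
time_s: 30.02
eef_pos: [0.5773, -0.0934, 0.1319]
tool_rot: [[0.731, 0.459, 0.505], [0.356, -0.888, 0.291], [0.582, -0.033, -0.813]]
ft_force: [-0.8, 0.2, -0.5]
finger_gap: 0.0161
grasp_force: 0.0
```

```bash
python3 s.py; python3 t.py
```

```text
time_s 30.0167
joints [ 0.6742  0.3867 -0.3877  2.1675 -1.0504  0.3679  0.1897]
eef_pos [ 0.5773 -0.0934  0.1319]
tool_rot [[ 0.7311  0.4588  0.5051]
 [ 0.3561 -0.8879  0.2911]
 [ 0.582  -0.0329 -0.8125]]
ft_force [-0.764   0.2222 -0.4782]
30.02 [ 0.674  0.387 -0.388  2.168 -1.05   0.368  0.19 ] [ 0.5773 -0.0934  0.1319] F [-0.8  0.2 -0.5] tcp box [-0.0914 -0.0354]
top [309 146  24  24 255] min [ 0.603 -0.093  0.138] max [ 0.648 -0.045  0.165] ctr box [-0.04   -0.0196]
  flap px 214 box x/z [np.float64(0.004), np.float64(0.005), np.float64(0.007)] [0.118 0.132 0.146]
side [341 233  20  23 231] min [ 0.604 -0.1    0.121] max [ 0.654 -0.06   0.164] ctr box [-0.0385 -0.0315]
  flap px 226 box x/z [np.float64(0.004), np.float64(0.006), np.float64(0.009)] [0.116 0.14  0.16 ]
```

{"api": "play_rows", "payload": {"steps": [[0.016,0.0041,0.0001,0.0029,0,0,0],[0.016,0.0041,0.0001,0.0029,0,0,0],[0.016,0.0041,0.0001,0.0029,0,0,0],[0.016,0.0041,0.0001,0.0029,0,0,0],[0.016,0.0041,0.0001,0.0029,0,0,0],[0.016,0.0033,0.0001,0.0023,0,0,0],[0.016,0.0033,0.0001,0.0023,0,0,0],[0.016,0.0033,0.0001,0.0023,0,0,0]]}}

```text
time_s: 30.78
eef_pos: [0.6111, -0.077, 0.1321]
tool_rot: [[0.731, 0.459, 0.505], [0.356, -0.888, 0.291], [0.582, -0.033, -0.813]]
ft_force: [-1.8, -1.6, 0.1]
finger_gap: 0.016
grasp_force: 0.7
```

{"api": "play_rows", "payload": {"steps": [[0.016,0.0033,0.0001,0.0023,0,0,0],[0.016,0.0033,0.0001,0.0023,0,0,0],[0.016,0.0033,0.0001,0.0023,0,0,0],[0.016,0.0033,0.0001,0.0023,0,0,0],[0.016,0.0033,0.0001,0.0023,0,0,0],[0.016,0.0033,0.0001,0.0023,0,0,0],[0.016,0.0033,0.0001,0.0023,0,0,0],[0.016,0.0033,0.0001,0.0023,0,0,0]]}}

```text
time_s: 31.45
eef_pos: [0.64, -0.063, 0.1324]
tool_rot: [[0.731, 0.459, 0.505], [0.356, -0.888, 0.291], [0.582, -0.033, -0.813]]
ft_force: [-1.6, -0.9, -0.4]
finger_gap: 0.0161
grasp_force: 0.8
```

```bash
python3 s.py; python3 t.py
```

```text
time_s 31.45
joints [ 0.5096  0.4339 -0.3249  2.0692 -0.9887  0.3399  0.0338]
eef_pos [ 0.64   -0.063   0.1324]
tool_rot [[ 0.7312  0.4586  0.505 ]
 [ 0.356  -0.888   0.2909]
 [ 0.5819 -0.0329 -0.8126]]
ft_force [-1.6413 -0.9057 -0.3543]
31.45 [ 0.51   0.434 -0.325  2.069 -0.989  0.34   0.034] [ 0.64   -0.063   0.1324] F [-1.6 -0.9 -0.4] tcp box [-0.0243 -0.0165]
top [303 139  23  18 172] min [ 0.634 -0.08   0.137] max [ 0.663 -0.03   0.166] ctr box [-0.0147 -0.01  ]Traceback (most recent call last):
  File "t.py", line 10, in <module>
    print('  flap px',m.sum(),'box x/z',[np.round(np.percentile((Q[:,:2]-O)@bx,q),3) for q in(5,50,95)],np.percentile(Q[:,2],[5,50,95]).round(3))
                                                  ~~~~~~~~~~~~~^^^^^^^^^^^^^^^^^^
    return _quantile_unchecked(
        a, q, axis, out, overwrite_input, method, keepdims, weights)
    return _ureduce(a,
                    func=_quantile_ureduce_func,
    ...<5 lines>...
                    overwrite_input=overwrite_input,
                    method=method)
    r = func(a, **kwargs)
    result = _quantile(arr,
                       quantiles=q,
    ...<2 lines>...
                       out=out,
                       weights=wgt)
    slices_having_nans = np.isnan(arr[-1, ...])
                                  ~~~^^^^^^^^^
IndexError: index -1 is out of bounds for axis 0 with size 0
```

{"api": "play_rows", "payload": {"steps": [[0.016,0.0033,0.0001,0.0023,0,0,0],[0.016,0.0033,0.0001,0.0023,0,0,0],[0.016,0.0033,0.0001,0.0023,0,0,0],[0.016,0.0033,0.0001,0.0023,0,0,0],[0.016,0.0033,0.0001,0.0023,0,0,0],[0.016,0.0033,0.0001,0.0023,0,0,0],[0.016,0.0033,0.0001,0.0023,0,0,0],[0.016,0,0,0,0,0,0]]}}

```text
time_s: 32.17
eef_pos: [0.6666, -0.0508, 0.1339]
tool_rot: [[0.73, 0.459, 0.507], [0.356, -0.888, 0.29], [0.583, -0.031, -0.812]]
ft_force: [-3.1, -1.5, 4.8]
finger_gap: 0.0159
grasp_force: 2.7
```

```bash
sed -i 's/^    print(.  flap/    if len(Q): print("  flap/; s/"  flap px.,/"  flap px",/' t.py; python3 t.py
```

```text
32.17 [ 0.442  0.453 -0.29   2.023 -0.961  0.338 -0.029] [ 0.6666 -0.0508  0.1339] F [-3.1 -1.5  4.8] tcp box [ 0.0041 -0.0092]
top [312 140   6   5  20] min [ 0.66  -0.062  0.136] max [ 0.666 -0.051  0.156] ctr box [-0.0005 -0.0141]
  flap px 766 box x/z [np.float64(0.021), np.float64(0.032), np.float64(0.045)] [0.19  0.194 0.198]
side [359 240   8   9  44] min [ 0.664 -0.072  0.118] max [ 0.681 -0.061  0.145] ctr box [ 0.0073 -0.0256]
  flap px 155 box x/z [np.float64(0.021), np.float64(0.028), np.float64(0.036)] [0.189 0.194 0.198]
```

{"api": "play_rows", "payload": {"steps": [[0.016,0.0025,0,0.0017,0,0,0],[0.016,0.0025,0,0.0017,0,0,0],[0.016,0.0025,0,0.0017,0,0,0],[0.016,0,0,0,0,0,0],[0.016,0,0,0,0,0,0],[0.016,0,0,0,0,0,0],[0.016,0,0,0,0,0,0],[0.016,0,0,0,0,0,0]]}}

```text
time_s: 32.93
eef_pos: [0.6732, -0.0486, 0.1345]
tool_rot: [[0.731, 0.456, 0.507], [0.355, -0.889, 0.289], [0.583, -0.031, -0.812]]
ft_force: [-18.0, -6.8, 19.9]
finger_gap: 0.0162
grasp_force: 8.8
```

```bash
python3 t.py;  python3 - <<'E'
from h import *
for n,(a,b,c,d) in (('top',(260,80,360,180)),('side',(310,180,410,280))):
    g=grab_frame(n)['frame'][b:d,a:c,::-1]; g=cv2.resize(g,(400,400),interpolation=cv2.INTER_CUBIC)
    g=cv2.convertScaleAbs(g,alpha=2,beta=15)
    o=g if n=='top' else np.hstack([o,g])
cv2.imwrite('pics/pair5.png',o)
E
```

```text
32.93 [ 0.422  0.457 -0.277  2.011 -0.952  0.339 -0.049] [ 0.6732 -0.0486  0.1345] F [-18.   -6.8  19.9] tcp box [ 0.0109 -0.0081]
top [302 142   4   3   8] min [ 0.661 -0.035  0.137] max [ 0.665 -0.028  0.144] ctr box [0.0039 0.0104]
  flap px 791 box x/z [np.float64(0.02), np.float64(0.033), np.float64(0.045)] [0.19  0.194 0.199]
side [360 240   7   8  29] min [ 0.667 -0.068  0.116] max [ 0.682 -0.058  0.142] ctr box [ 0.0101 -0.0228]
  flap px 165 box x/z [np.float64(0.02), np.float64(0.029), np.float64(0.037)] [0.189 0.194 0.198]
```

{"api": "play_rows", "payload": {"steps": [[0.016,-0.0025,0,-0.0017,0,0,0],[0.016,-0.0025,0,-0.0017,0,0,0],[0.016,0,0,0,0,0,0],[0.016,0,0,0,0,0,0],[0.016,0,0,0,0,0,0],[0.016,0,0,0,0,0,0],[0.016,0,0,0,0,0,0],[0.016,0,0,0,0,0,0]]}}

```text
time_s: 33.8
eef_pos: [0.6678, -0.0493, 0.1328]
tool_rot: [[0.731, 0.459, 0.505], [0.356, -0.888, 0.291], [0.582, -0.033, -0.813]]
ft_force: [-0.3, -0.4, 0.3]
finger_gap: 0.0163
grasp_force: 0.0
```

View pics/pair5.png

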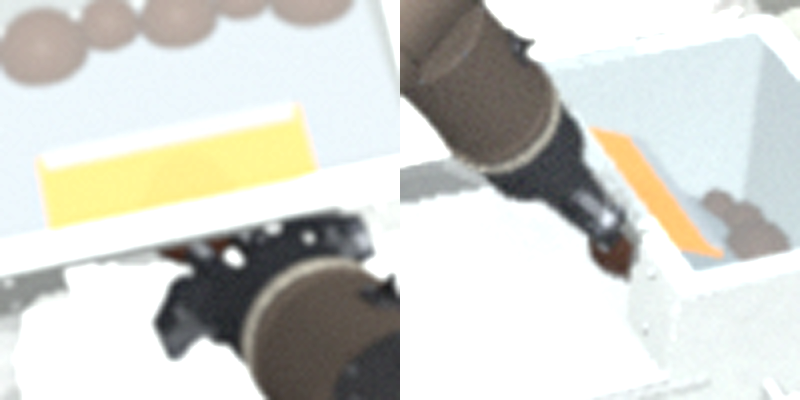

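The flap is open over the half-entered jar, which shows brown at (205,245) and (610,255). The gripper knuckles have reached the header, near (300,215). I'll back off, lean further, narrow the fingers and push again.

{"api": "play_rows", "payload": {"steps": [[0.016,-0.0049,0,-0.0035,0,0,0],[0.016,-0.0049,0,-0.0035,0,0,0],[0.016,-0.0049,0,-0.0035,0,0,0],[0.004,0,0,0,0,0.04,0],[0.004,0,0,0,0,0.04,0],[0.004,0,0,0,0,0.04,0],[0.004,0,0,0,0,0.04,0],[0.004,0,0,0,0,0,0]]}}

```text
time_s: 34.47
eef_pos: [0.6498, -0.0614, 0.1343]
tool_rot: [[0.642, 0.46, 0.614], [0.301, -0.887, 0.349], [0.705, -0.039, -0.708]]
ft_force: [0.1, -1.0, -0.6]
finger_gap: 0.0043
grasp_force: 0.0
```

```bash
python3 s.py; python3 t.py
```

```text
time_s 34.4667
joints [ 0.9515  0.6077 -0.8501  2.1158 -1.3164  0.1195  0.5038]
eef_pos [ 0.6498 -0.0614  0.1343]
tool_rot [[ 0.6421  0.4595  0.6137]
 [ 0.3013 -0.8873  0.3492]
 [ 0.705  -0.0393 -0.7082]]
ft_force [ 0.0767 -0.9859 -0.5868]
34.47 [ 0.951  0.608 -0.85   2.116 -1.316  0.119  0.504] [ 0.6498 -0.0614  0.1343] F [ 0.1 -1.  -0.6] tcp box [-0.0144 -0.0166]
top [301 140  17   6  49] min [ 0.658 -0.06   0.136] max [ 0.668 -0.029  0.151] ctr box [ 0.0016 -0.0022]
  flap px 787 box x/z [np.float64(0.021), np.float64(0.033), np.float64(0.046)] [0.19  0.194 0.199]
side [358 234   9  14  72] min [ 0.661 -0.071  0.121] max [ 0.68  -0.045  0.153] ctr box [ 0.0067 -0.0169]
  flap px 167 box x/z [np.float64(0.022), np.float64(0.029), np.float64(0.038)] [0.189 0.193 0.198]
```

{"api": "play_rows", "payload": {"steps": [[0.004,0,0,0,0,-0.03,0],[0.004,-0.001,0,0.001,0,-0.02,0],[0.004,0.002,0,0.0034,0,0,0],[0.004,0.002,0,0.0034,0,0,0],[0.004,0.003,0,0.0027,0,0,0],[0.004,0.003,0,0.0027,0,0,0],[0.004,0.003,0,0.0027,0,0,0],[0.004,0.003,0,0.0027,0,0,0]]}}

```text
time_s: 35.23
eef_pos: [0.674, -0.0482, 0.1312]
tool_rot: [[0.672, 0.46, 0.58], [0.322, -0.887, 0.33], [0.667, -0.035, -0.745]]
ft_force: [-3.9, -3.4, 11.4]
finger_gap: 0.0038
grasp_force: 5.0
```

```bash
python3 s.py; python3 t.py|grep -v flap
```

```text
time_s 35.2333
joints [ 0.7068  0.5384 -0.6013  2.0609 -1.2192  0.205   0.3105]
eef_pos [ 0.674  -0.0482  0.1312]
tool_rot [[ 0.6722  0.4597  0.5804]
 [ 0.3223 -0.8874  0.3296]
 [ 0.6666 -0.0345 -0.7446]]
ft_force [-3.8519 -3.3757 11.4318]
35.23 [ 0.707  0.538 -0.601  2.061 -1.219  0.205  0.311] [ 0.674  -0.0482  0.1312] F [-3.9 -3.4 11.4] tcp box [ 0.0118 -0.0079]
top [303 142   5   3  11] min [ 0.662 -0.039  0.129] max [ 0.666 -0.031  0.144] ctr box [0.0045 0.0069]
side [361 240   6   7  28] min [ 0.671 -0.067  0.117] max [ 0.682 -0.056  0.142] ctr box [ 0.012  -0.0216]
```

The gripper's right knuckle is touching the header because the fingers go in at an angle to the box. I'll back off and spin about the tool axis so the knuckles lie parallel to the header.

{"api": "play_rows", "payload": {"steps": [[0.004,-0.003,0,-0.0027,0,0,0],[0.004,-0.004,0,-0.0036,0,0,0],[0.004,-0.004,0,-0.0036,0,0,0],[0.004,-0.002,0,-0.005,0,0,0],[0.004,0,0,0,0,0,0.098],[0.004,0,0,0,0,0,0.098],[0.004,0,0,0,0,0,0.098],[0.004,0,0,0,0,0,0.098]]}}

```text
time_s: 36.0
eef_pos: [0.6551, -0.0578, 0.1331]
tool_rot: [[0.798, 0.164, 0.579], [-0.046, -0.943, 0.33], [0.6, -0.29, -0.745]]
ft_force: [-0.2, 0.5, -0.5]
finger_gap: 0.004
grasp_force: 0.0
```

```bash
python3 s.py; python3 t.py|grep -v flap; python3 -c "
from jar import *
R=np.array(robot.get_obs()['tool_rot']); print(R.T@np.array([bx[0],bx[1],0]),R.T@np.array([.927,.375,0]),R.T@np.array([0,0,1]))"
```

```text
time_s 36.0
joints [ 0.7242  0.5115 -0.5769  2.0927 -1.2741  0.2397 -0.0174]
eef_pos [ 0.6551 -0.0578  0.1331]
tool_rot [[ 0.7984  0.1638  0.5794]
 [-0.0457 -0.943   0.3295]
 [ 0.6004 -0.2896 -0.7454]]
ft_force [-0.1971  0.4541 -0.5236]
36.0 [ 0.724  0.512 -0.577  2.093 -1.274  0.24  -0.017] [ 0.6551 -0.0578  0.1331] F [-0.2  0.5 -0.5] tcp box [-0.0085 -0.014 ]
top [332 135   1   1   1] min [ 0.668 -0.096  0.18 ] max [ 0.668 -0.096  0.18 ] ctr box [-0.0025 -0.0539]
side [349 228   5   7   7] min [ 0.622 -0.08   0.123] max [0.652 0.023 0.203] ctr box [-0.0209  0.0175]
[ 0.77802424 -0.0016176   0.62823218] [ 0.72362585 -0.19947214  0.66070455] [ 0.60131553 -0.28766837 -0.74543044]
```

The jar is no longer visible at the doorway. Checking where it went.

```bash
python3 t.py|grep flap; python3 - <<'E'
from h import *
for n,(a,b,c,d) in (('top',(232,45,372,150)),('side',(335,190,445,262))):
    A=cv2.imread(f'pics/{n}0.png')[b:d,a:c].astype(int); B=grab_frame(n)['frame'][b:d,a:c,::-1].astype(int)
    D=np.abs(A-B).sum(2)>45
    k,l,st,ce=cv2.connectedComponentsWithStats(D.astype(np.uint8))
    for i in range(1,k):
        if st[i,4]>15: m=l==i; print(n,st[i][:5]+[a,b,0,0,0],'was',np.median(A[m],0),'now',np.median(B[m],0))
E
```

```text
flap px 238 box x/z [np.float64(0.004), np.float64(0.005), np.float64(0.007)] [0.118 0.133 0.148]
  flap px 236 box x/z [np.float64(0.004), np.float64(0.006), np.float64(0.009)] [0.117 0.141 0.162]
top [  232    45   140   105 12548] was [97. 95. 91.] now [120. 117. 112.]
top [283  93  21  11 105] was [97. 95. 91.] now [74. 77. 82.]
top [260 132  86  18 129] was [101. 103. 103.] now [80. 82. 89.]
top [278 136  61  14 108] was [ 27.  62. 106.] now [ 37.  80. 131.]
top [291 140  50  10 274] was [124. 125. 122.] now [98. 98. 97.]
side [ 335  198   36   64 1441] was [122. 121. 118.] now [75. 76. 76.]
side [403 235   9   7  27] was [100.  99.  92.] now [72. 70. 65.]
```

The jar is down the chute: a new dark lump shows under the lid at about (293,98) in the top view, and the flap face is back at its shut position. Drawing fully clear now.

{"api": "play_rows", "payload": {"steps": [[0.004,-0.0062,0,-0.005,0,0,0],[0.004,-0.0078,0,-0.0063,0,0,0],[0.004,-0.0078,0,-0.0063,0,0,0],[0.004,-0.0078,0,-0.0063,0,0,0],[0.004,-0.0078,0,-0.0063,0,0,0],[0.004,-0.0078,0,-0.0063,0,0,0],[0.004,0.006,-0.0029,-0.0075,0,0,0],[0.004,0.006,-0.0029,-0.0075,0,0,0]]}}

```text
time_s: 36.97
eef_pos: [0.5972, -0.0679, 0.1526]
tool_rot: [[0.798, 0.168, 0.578], [-0.041, -0.943, 0.33], [0.601, -0.287, -0.746]]
ft_force: [0.2, 0.8, 0.3]
finger_gap: 0.0042
grasp_force: 0.0
```

{"api": "play_rows", "payload": {"steps": [[0.004,0.006,-0.0029,-0.0075,0,0,0],[0.004,0.006,-0.0029,-0.0075,0,0,0],[0.004,0.006,-0.0029,-0.0075,0,0,0],[0.004,0.006,-0.0029,-0.0075,0,0,0],[0.004,0,0,0,0,0,0],[0.004,0,0,0,0,0,0],[0.004,0,0,0,0,0,0],[0.004,0,0,0,0,0,0]]}}

```text
time_s: 37.63
eef_pos: [0.5978, -0.0672, 0.1925]
tool_rot: [[0.798, 0.169, 0.579], [-0.04, -0.943, 0.33], [0.601, -0.287, -0.746]]
ft_force: [0.8, 0.0, -0.7]
finger_gap: 0.0039
grasp_force: 0.0
```

```bash
python3 s.py; python3 t.py; python3 - <<'E'
from h import *
f=grab_frame('top'); X,_,_=cloud(f); d=f['frame'].astype(float); bg=np.median(d[60:130,245:360],(0,1))
dev=d/bg; m=np.zeros((480,640),np.uint8); m[50:130,240:365]=(d.sum(2)[50:130,240:365]<.85*bg.sum())
k,l,st,ce=cv2.connectedComponentsWithStats(m)
for i in range(1,k):
    if st[i,4]>20: print(st[i],ce[i].round(),np.median(d[l==i],0))
E
```

```text
time_s 37.6333
joints [ 0.8078  0.3352 -0.5634  2.1493 -1.0941  0.3859 -0.2103]
eef_pos [ 0.5978 -0.0672  0.1925]
tool_rot [[ 0.798   0.1686  0.5787]
 [-0.0403 -0.943   0.3304]
 [ 0.6014 -0.287  -0.7456]]
ft_force [ 0.8113  0.0238 -0.7333]
37.63 [ 0.808  0.335 -0.563  2.149 -1.094  0.386 -0.21 ] [ 0.5978 -0.0672  0.1925] F [ 0.8  0.  -0.7] tcp box [-0.0666 -0.0132]
top [276 147   1   3   3] min [0.647 0.03  0.149] max [0.653 0.031 0.157] ctr box [0.0019 0.074 ]
  flap px 234 box x/z [np.float64(0.004), np.float64(0.005), np.float64(0.007)] [0.118 0.134 0.149]
side [351 217   1   1   1] min [0.651 0.014 0.176] max [0.651 0.014 0.176] ctr box [-0.      0.0571]
  flap px 250 box x/z [np.float64(0.003), np.float64(0.007), np.float64(0.009)] [0.115 0.137 0.161]
[240  50  24   3  45] [250.  51.] [93. 94. 90.]
[ 240   67  109   39 1828] [294.  87.] [82. 76. 72.]
```

```bash
python3 -c "
from plant import robot
print(robot.close_job())"
```

```text
the job is handed in; nothing more can be done
None
```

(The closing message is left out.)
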